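Put the sampler's left, right and middle brackets back in their own trays

ROBOT

A 6-joint arm with a two-finger parallel gripper is mounted at the origin on the work surface. World frame = base frame: x ahead of the robot, y to its left, z up, the work surface at z = 0. Lengths are in m, angles in rad, forces in N, time in s.
With the tool pointing down it reaches from about 0.325 to 0.75 m from the base axis. Payload 7.6 kg.
Tool frame: the origin (TCP) lies between the finger pads; the fingertips stand env.nose_length ahead of it and the grasp point (between the pads) lies 6 mm ahead of it (env.nose_length is the distance from the TCP to the fingertips, in m); x points along the fingers, z is the direction in which the jaws open and shut, and the axes are right-handed (so a half turn about x gives the same grasp; the last joint's range is limited). The gripper opens to 85 mm and grips with 20 to 120 N. Pads are 22 mm wide; open, the fingers measure 114 mm over their backs; the gripper's body (76 mm by 85 mm) begins 54 mm behind the grasp point. The pads swing forward as they close: fully open they stand 13 mm farther back than shut.
Start: joints at [-1.172, 0.052, 1.401, -0, 1.689, -0.07], TCP at [0.237, -0.468, 0.227] pointing down, gripper open.
Joint ranges: [-2.9, 2.9], [-0.91, 2.17], [0.12, 2.37], [-1.06, 4.2], [0.26, 2.73], [-2.93, 2.93]. Speed limits (rad/s): [2.57, 2.57, 3.01, 3.14, 3.14, 3.14].

INTERFACE

Orientations are given as [roll, pitch, yaw] about the fixed x, y, z axes, in that order (R = Rz(yaw) Ry(pitch) Rx(roll)).
In Python, from workcell import env, optics, nets gives the robot as it stands.
- The arm moves only by the tool move_arm, never from a script. Its argument "deltas" is a list of rows, each a list of 7 numbers: the shift along the tool's x, y, z in m, then the turn, a rotation vector about the tool's x, y, z in degrees, then the opening, from -1 (shut) to 1 (fully open). In form: [[x, y, z, rx, ry, rz, hand], ...]. A call has 1 to 12 rows; each row shifts and turns the pose as measured when the row begins, along the tool's axes as they then stand; what a row does not reach is not made up. A row lasts 1/10 s, in which the tool goes at most 50 mm and 8.59 degrees, less where a joint would pass 70% of its speed; a pose out of reach is approached as far as the arm can. A call with a gripper value outside its range is refused whole. The fingers move at their own pace and stop on an object; "squeeze" is the grip in N (left out, the last holds). Time passes only in rows, so rows that do not move let the fingers close. It gives the time, the measured TCP pose, the force and the opening at its end, in the units of the state.
- env.state(): the state, without advancing time (a new reading comes with each control period).
- optics.camera(name): name is "scene" or "side" or "wrist"; returns a dict with "frame" (400x640x3 uint8, blue, green, red), "fx", "fy", "cx", "cy" (pixels), "world_from_camera" (4x4, takes a point from camera to world coordinates); the wrist camera has in their place "tool_from_camera" (4x4, takes a point from camera to tool coordinates, whose origin is the TCP and whose axes are the tool frame's). Camera axes: x right, y down, z forward; pixel columns grow to the right and rows downward; lengths in m; the calibration is good to about 2 mm. The wrist camera is an equidistant fisheye: a pixel r from the principal point sees the ray r / f radians off the axis. A picture is of the moment at which its call begins: read the wrist's pose just before it. There is no depth.
- env.sign_off(): hands the job in, once; it reports no verdict.
Trained networks look in a picture, given as the dict that the camera call returned (one of the last four; its "shot" number tells which), for a name from the list of things; names that differ only in an ending like _2 or _b are one class to them, and where a whole thing is asked for, a point or a joint stands for the part that bears it (a point fixed in the world has none). Each returns a list of dicts, best first, with "score" (0 to 1); they miss things now and then, are a little off and sometimes report something else, mostly with a low value. They report only what shows in the picture. A call takes as long as a camera call. They do not tell look-alikes from the thing itself.
- nets.search_frame(picture, query): "point" ([row, column] in pixels, amid what is visible of it).
- nets.regions_of(picture, query): "mask" (400x640 bool, what is visible of it) and "point" ([row, column] in pixels, amid what is visible of it).
The state is a dict: "time_s": time; "joint_positions": joint angles; "qvel": joint speeds; "joint_efforts": joint torques, N m; "position": TCP position; "ee_rot": TCP orientation; "ft_force": force on the tool from outside, world axes, zero at the start; "torque": the same for the moment, N m; "width": finger opening in m.
Only numpy, scipy, OpenCV 4.12 (cv2) and the standard library are available. Lean on these libraries where they do the work, as an engineer would, in place of code of your own. Each camera call takes 0.05 s, during which the arm holds its last target.

TASK

The left-hand, right-hand and middle mounting brackets of the sampler have been put away in one another's trays. Move each bracket to the tray whose label pictures it, lying flat in the middle of the tray with its arm along the tray's length, either end first; the unlabelled spare tray is free for parking one meanwhile. Leave the vial rack, the bottle and the jar where they stand.

Things in the scene. Friction and masses are not known exactly. Their poses are not given: they have to be found in the camera images.
- left_centre (a point): Left-hand bracket. Aluminium, about 105 g, lying flat: arm 80 (x) x 28 x 8 mm; upright web 48 (x) x 12 (y) on its middle, up to 36 mm above the underside (grip this); at the +x end a foot 28 wide, 8 thick, stands out 22 mm to +y (L, mirror image of the right-hand one). Point: middle of arm and web, 18 mm above the underside; x along the arm to the foot end, z up. Starts in the right-hand tray.
- right_centre (a point): Right-hand bracket. Aluminium, about 105 g, lying flat: arm 80 (x) x 28 x 8 mm; upright web 48 (x) x 12 (y) on its middle, up to 36 mm above the underside (grip this); at the +x end a foot 28 wide, 8 thick, stands out 22 mm to -y (L, mirror image of the left-hand one). Point: middle of arm and web, 18 mm above the underside; x along the arm to the foot end, z up. Starts in the middle tray.
- middle_centre (a point): Middle bracket. Aluminium, about 105 g, lying flat: arm 80 (x) x 28 x 8 mm; upright web 48 (x) x 12 (y) on its middle, up to 36 mm above the underside (grip this); at the +x end a foot 28 wide, 8 thick, stands out 22 mm to both sides (T). Point: middle of arm and web, 18 mm above the underside; x along the arm to the foot end, z up. Starts in the left-hand tray.
- left_tray: The left-hand tray. Fixed blue tray 130 (x) x 110 (y) mm, rims 12 high and 5 thick, inner floor 3 mm above the table. Origin: its centre, at the underside; z up. On a white label beyond its +x rim (56 x 80, 8 mm high) a black outline, seen from above, of the bracket that belongs here: an L, foot at the +x end pointing to +y.
- right_tray: The right-hand tray. Fixed blue tray 130 (x) x 110 (y) mm, rims 12 high and 5 thick, inner floor 3 mm above the table. Origin: its centre, at the underside; z up. On a white label beyond its +x rim (56 x 80, 8 mm high) a black outline, seen from above, of the bracket that belongs here: an L, foot at the +x end pointing to -y.
- middle_tray: The middle tray. Fixed blue tray 130 (x) x 110 (y) mm, rims 12 high and 5 thick, inner floor 3 mm above the table. Origin: its centre, at the underside; z up. On a white label beyond its +x rim (56 x 80, 8 mm high) a black outline, seen from above, of the bracket that belongs here: a T, foot at the +x end.
- spare_tray: The spare tray, without a label, empty at the start. Fixed blue tray 130 (x) x 110 (y) mm, rims 12 high and 5 thick, inner floor 3 mm above the table. Origin: its centre, at the underside; z up. 
- vial_rack: Bystander: loose grey rack 70 x 130 mm with eight capped vials, 50 mm high; origin at its underside's centre.
- solvent_bottle: Bystander: loose amber glass bottle, 66 mm across, 130 mm high; origin at its underside's centre.
- septum_jar: Bystander: loose white jar, 48 mm across, 50 mm high; origin at its underside's centre.
Things that resemble listed ones, but are neither listed nor needed, are in the scene too. Leave any blue or purple look-alike of the part that bears middle_centre alone.

How it is judged:
At the end, for the whole second after the job is handed in: Each bracket lies flat on the floor of its own tray (centre within 15 mm of the tray's centre horizontally, tilt under 0.1 rad, height within 4 mm of resting), its arm within 0.35 rad of the tray's long axis either way round, released and at rest (horizontal distance between left_centre and left_tray below 0.015 m and z of left_centre in the frame of left_tray between 0.017 and 0.025 m and angle between each of left_centre, right_centre, middle_centre's own z axis and vertical below 0.1 rad and angle between the x axis of left_centre and the x axis of left_tray, either way round below 0.35 rad and linear speed of each of left_bracket, right_bracket, middle_bracket below 0.01 m/s and horizontal distance between right_centre and right_tray below 0.015 m and z of right_centre in the frame of right_tray between 0.017 and 0.025 m and angle between the x axis of right_centre and the x axis of right_tray, either way round below 0.35 rad and horizontal distance between middle_centre and middle_tray below 0.015 m and z of middle_centre in the frame of middle_tray between 0.017 and 0.025 m and angle between the x axis of middle_centre and the x axis of middle_tray, either way round below 0.35 rad); the robot touches nothing.
It fails at once if the vial rack is shifted by more than 20 mm or toppled (distance of vial_rack from where it was at the start of the episode above 0.02 m or angle between vial_rack's own z axis and vertical above 0.5 rad).
It fails at once if the solvent bottle is shifted by more than 20 mm or toppled (distance of solvent_bottle from where it was at the start of the episode above 0.02 m or angle between solvent_bottle's own z axis and vertical above 0.5 rad).
It fails at once if the septum jar is shifted by more than 20 mm or toppled (distance of septum_jar from where it was at the start of the episode above 0.02 m or angle between septum_jar's own z axis and vertical above 0.5 rad).
It also fails if it takes over 93 s, if anything falls off the work surface, if the arm or the gripper's body presses on something with over 40 N, if the wrist force passes 120 N, or if a joint passes its speed limit or range.

## Working session

There is one attempt and no reset: what is moved stays moved. The work goes in short steps, Python scripts to look and compute and a tool call to move; the robot and the scene stay as the last step left them, time stands still between calls to the robot, and variables do not carry over. Pictures are saved under pics/ and viewed, and the job is handed in when it is done.

Besides the shell and the picture viewer there is one more tool, called after "Emit:" as name(argument=value, ...), one argument or row to a line, values as JSON. move_arm: Moves the arm, as the interface text tells. Its arguments: {"type":"object","properties":{"deltas":{"type":"array"},"squeeze":{"type":"number"}},"required":["deltas"]}

```bash
ls; mkdir -p pics; python3 - <<'E'
from workcell import env, optics, nets
import cv2, numpy as np
s=env.state(); print(s); print(env.nose_length)
for n in ["scene","side","wrist"]:
    p=optics.camera(n); cv2.imwrite(f"pics/{n}0.png",p["frame"])
    print(n,[ (k,v) for k,v in p.items() if k!="frame"])
E
```

```text
pics
{'time_s': 0.0, 'joint_positions': array([-1.17231484e+00,  5.28209298e-02,  1.40171901e+00,  1.92596784e-05,
        1.68859876e+00, -7.02923684e-02]), 'qvel': array([ 0.00117072,  0.00056174, -0.00067302,  0.00046757,  0.00302851,
       -0.00168644]), 'joint_efforts': array([-4.75137349e-04, -3.81668079e+01, -3.60188842e+01, -1.33345397e-04,
        6.14118646e-03,  4.94420760e-06]), 'position': array([ 0.23710178, -0.46806884,  0.2264836 ]), 'ee_rot': array([3.05892769, 1.56925015, 1.95690746]), 'ft_force': array([-0.7762358 , -0.59312979, -0.14669475]), 'torque': array([ 0.00148381,  0.04674843, -0.00694116]), 'width': 0.0855095907957717}
0.025
scene [('fx', 456.1564752309011), ('fy', 456.1564752309011), ('cx', 319.7337083969148), ('cy', 200.1123729408826), ('world_from_camera', array([[-0.53157129,  0.61016433, -0.5874789 ,  1.32201133],
       [ 0.84679675,  0.36713874, -0.38489533,  0.59525298],
       [-0.01916314, -0.70207453, -0.71184558,  0.98914049],
       [ 0.        ,  0.        ,  0.        ,  1.        ]])), ('shot', 1)]
side [('fx', 417.90632049317276), ('fy',
[... 152 characters left out ...]
57062],
       [-0.33451375,  0.73028992, -0.59563175,  0.71821703],
       [-0.01795267, -0.6368668 , -0.7707648 ,  0.84920259],
       [ 0.        ,  0.        ,  0.        ,  1.        ]])), ('shot', 2)]
wrist [('fx', 309.70691628693146), ('fy', 309.70691628693146), ('cx', 315.777578495634), ('cy', 194.65463730950623), ('tool_from_camera', array([[ 3.98776432e-04, -3.10049821e-01,  9.50720227e-01,
        -1.46144667e-01],
       [ 9.00726618e-05, -9.50720287e-01, -3.10049879e-01,
         7.85261673e-02],
       [ 9.99999916e-01,  2.09274486e-04, -3.51197831e-04,
         3.98332220e-04],
       [ 0.00000000e+00,  0.00000000e+00,  0.00000000e+00,
         1.00000000e+00]])), ('shot', 3)]
```

View pics/scene0.png

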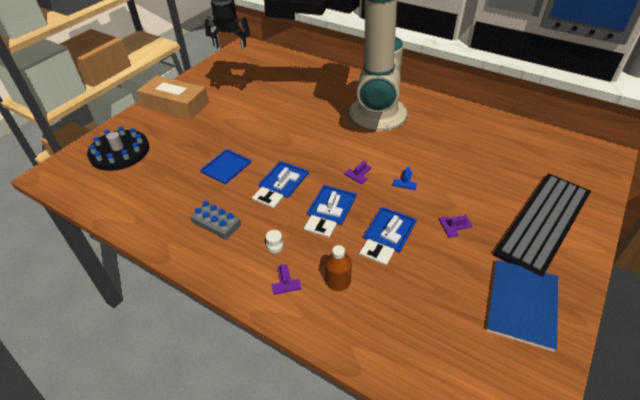

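View pics/side0.png

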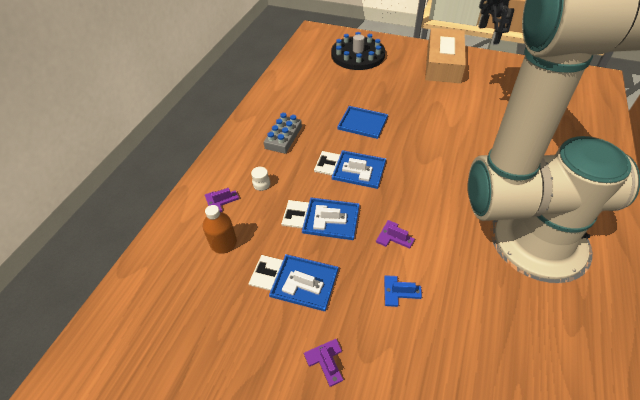

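View pics/wrist0.png

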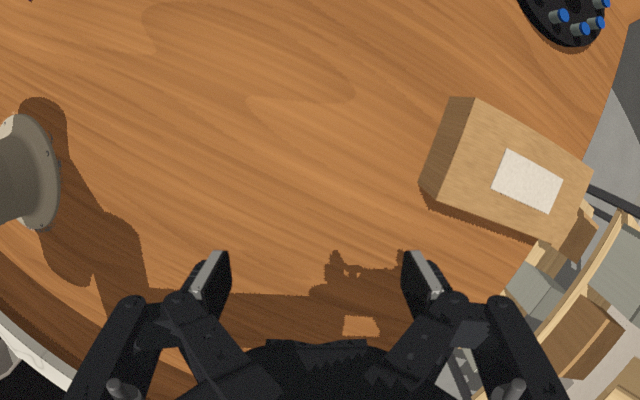

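```bash
python3 - <<'E'
import cv2, numpy as np
a=cv2.imread("pics/scene0.png")[130:270,190:440]; b=cv2.imread("pics/side0.png")[90:320,230:400]
cv2.imwrite("pics/c1.png",cv2.resize(a,None,fx=3.2,fy=3.2,interpolation=cv2.INTER_CUBIC))
cv2.imwrite("pics/c2.png",cv2.resize(b,None,fx=2.6,fy=2.6,interpolation=cv2.INTER_CUBIC))
E
```

```text
(no output)
```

View pics/c1.png

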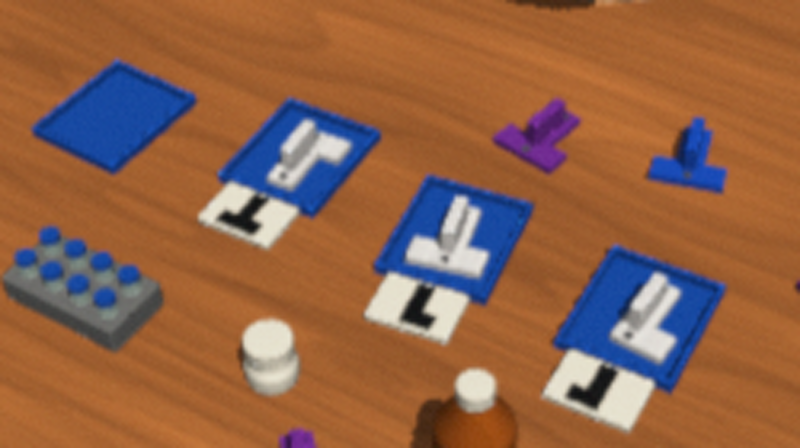

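View pics/c2.png

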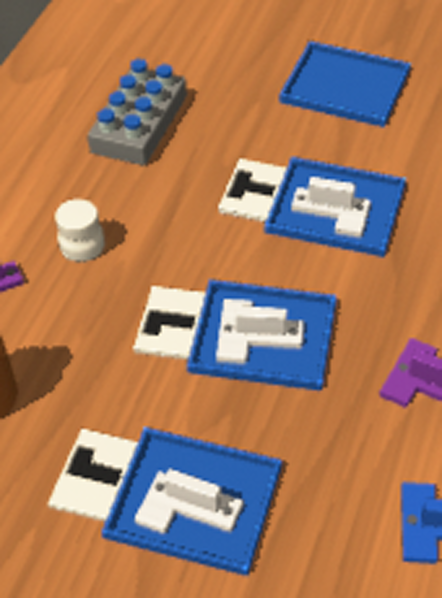

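```bash
cat > h.py <<'E'
import cv2, numpy as np
from scipy.optimize import least_squares
def ray2plane(p,uv,z):
    M=p["world_from_camera"]; uv=np.atleast_2d(uv).astype(float)
    d=np.c_[(uv[:,0]-p["cx"])/p["fx"],(uv[:,1]-p["cy"])/p["fy"],np.ones(len(uv))]@M[:3,:3].T
    t=(z-M[2,3])/d[:,2]; return M[:3,3]+d*t[:,None]
def proj(p,X):
    M=p["world_from_camera"]; c=(np.atleast_2d(X)-M[:3,3])@M[:3,:3]
    return np.c_[c[:,0]/c[:,2]*p["fx"]+p["cx"],c[:,1]/c[:,2]*p["fy"]+p["cy"]]
def topdown(p,x0,x1,y0,y1,z,s=1000):
    # image: column = -y.. (y1 at left), row = x1 at top
    W=int((y1-y0)*s);H=int((x1-x0)*s)
    c=np.float32([[0,0],[W,0],[W,H],[0,H]])
    X=np.array([[x1,y1,z],[x1,y0,z],[x0,y0,z],[x0,y1,z]])
    Hm=cv2.getPerspectiveTransform(proj(p,X).astype(np.float32),c)
    return cv2.warpPerspective(p["frame"],Hm,(W,H))
E
python3 - <<'E'
from workcell import env, optics, nets
import cv2, numpy as np
from h import *
P=[optics.camera(n) for n in ("scene","side")]
for uv in [(226,166),(283,179),(331,204),(390,229)]: print(ray2plane(P[0],uv,0.01))
import pickle; pickle.dump(P,open("P0.pkl","wb"))
for i,p in enumerate(P): cv2.imwrite(f"pics/td{i}.png",topdown(p,0.2,0.75,-0.4,0.4,0.008))
for q in ["left_tray","right_tray","middle_tray","spare_tray","left_centre","right_centre","middle_centre"]:
    for p in P: print(q,[(np.round(r["point"]),round(r["score"],2)) for r in nets.search_frame(p,q)])
E
```

```text
[[ 0.53936555 -0.28073102  0.01      ]]
[[ 0.49439986 -0.08380869  0.01      ]]
[[0.51039249 0.1033644  0.01      ]]
[[0.5086326  0.29709141 0.01      ]]
left_tray [(array([214., 322.]), 0.56)]
left_tray [(array([217., 316.]), 0.63), (array([125., 364.]), 0.23)]
right_tray [(array([238., 381.]), 0.78)]
right_tray [(array([274., 287.]), 0.57)]
middle_tray [(array([189., 273.]), 0.88)]
middle_tray [(array([171., 346.]), 0.86)]
spare_tray [(array([164., 227.]), 0.66)]
spare_tray [(array([122., 364.]), 0.71)]
left_centre [(array([231., 392.]), 0.59), (array([217., 321.]), 0.2)]
left_centre [(array([284., 301.]), 0.62)]
right_centre [(array([174., 281.]), 0.67)]
right_centre [(array([284., 301.]), 0.67), (array([169., 357.]), 0.63)]
middle_centre [(array([223., 455.]), 0.92), (array([284., 285.]), 0.77), (array([173., 357.]), 0.72), (array([181., 405.]), 0.62), (array([206., 330.]), 0.52)]
middle_centre [(array([199., 221.]), 0.96), (array([237., 393.]), 0.93), (array([218., 328.]), 0.85), (array([356., 327.]), 0.8), (array([289., 394.]), 0.67)]
```

View pics/td0.png

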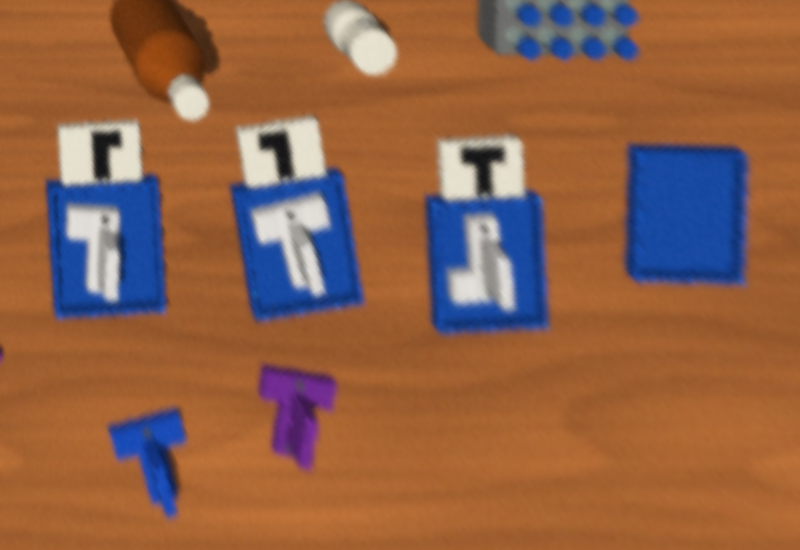

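View pics/td1.png

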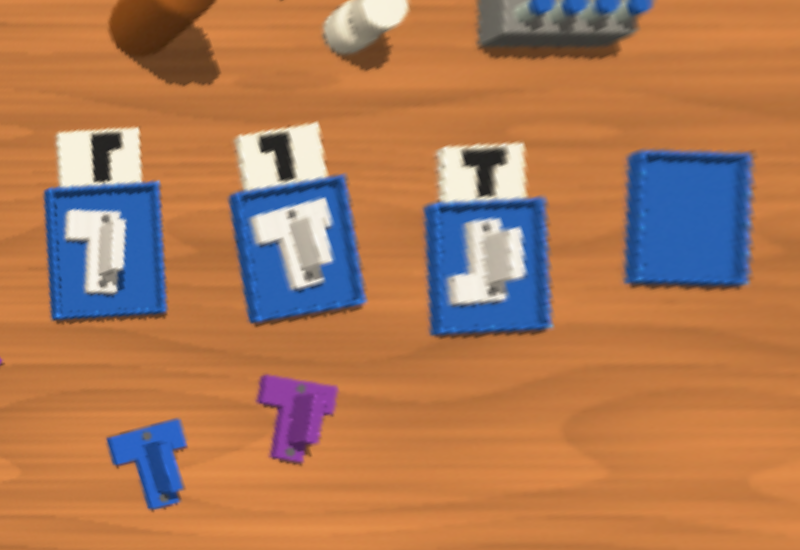

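```bash
cat > fit.py <<'E'
from h import *
from scipy.optimize import minimize
from itertools import product
def box(x0,x1,y0,y1,z0,z1): return np.array(list(product((x0,x1),(y0,y1),(z0,z1))))
ARM=box(-.04,.04,-.014,.014,0,.008);WEB=box(-.024,.024,-.006,.006,0,.036)
FL=box(.012,.04,0,.036,0,.008);FR=box(.012,.04,-.036,0,0,.008)
MOD={"left":[ARM,WEB,FL],"right":[ARM,WEB,FR],"middle":[ARM,WEB,FL,FR]}
TRAY=[box(-.065,.065,-.055,.055,0,.012)]; LAB=[box(.065,.121,-.04,.04,0,.008)]
S=4
def sil(p,boxes,q,z,roi):
    m=np.zeros(((roi[3]-roi[1])*S,(roi[2]-roi[0])*S),np.uint8)
    c,s=np.cos(q[2]),np.sin(q[2]); R=np.array([[c,-s,0],[s,c,0],[0,0,1]])
    for b in boxes:
        uv=proj(p,b@R.T+[q[0],q[1],z]); uv=(uv-[roi[0],roi[1]]+.5)*S-.5
        cv2.fillConvexPoly(m,cv2.convexHull(np.round(uv*16).astype(np.int32)),1,shift=4)
    return m
def up(m,roi): return (cv2.resize(m[roi[1]:roi[3],roi[0]:roi[2]].astype(np.float32),None,fx=S,fy=S,interpolation=cv2.INTER_LINEAR)>.5).astype(np.uint8)
def fit(Ps,masks,boxes,q0,z,sub=None,one=None):
    rois=[]
    for p in Ps:
        u,v=proj(p,[q0[0],q0[1],0])[0]; rois.append((max(int(u)-50,0),max(int(v)-50,0),int(u)+50,int(v)+50))
    M=[up(m,r) for m,r in zip(masks,rois)]
    def f(d):
        q=np.array(q0)+np.array(d)*[.01,.01,.1]; c=0
        for p,m,r in zip(Ps,M,rois):
            s=sil(p,boxes,q,z,r)
            if sub: s=s&(1-sil(p,sub,q,z-0,r))
            c+=1-(s&m).sum()/max(1,(s|m).sum())
        return c
    b=min((minimize(f,s,method="Nelder-Mead",options=dict(initial_simplex=np.array(s)+np.array([[0,0,0],[1,0,0],[0,1,0],[0,0,1.]]),xatol=.005,fatol=1e-4)) for s in ([0,0,0],[.4,-.4,.5],[-.4,.4,-.5])),key=lambda r:r.fun)
    return np.array(q0)+b.x*[.01,.01,.1], b.fun
def hsv(p): return cv2.cvtColor(p["frame"],cv2.COLOR_BGR2HSV)
def white(p):
    h=hsv(p); return ((h[...,1]<70)&(h[...,2]>90)).astype(np.uint8)
def blue(p):
    h=hsv(p); return ((h[...,0]>95)&(h[...,0]<130)&(h[...,1]>110)).astype(np.uint8)
def comp(m,uv):
    n,l=cv2.connectedComponents(m); u,v=map(int,np.round(uv)); 
    w=l[v-6:v+7,u-6:u+7]; w=w[w>0]; return (l==np.bincount(w).argmax()).astype(np.uint8)
E
cat > run0.py <<'E'
import pickle; from fit import *
P=pickle.load(open("P0.pkl","rb"))
T={"right_tray":(.497,.295,.05),"left_tray":(.495,.105,.15),"middle_tray":(.483,-.088,.03),"spare_tray":(.532,-.285,-.05)}
out={}
for k,q in T.items():
    ms=[]
    for p in P:
        m=blue(p); u,v=proj(p,[q[0],q[1],.003])[0].astype(int)
        n,l=cv2.connectedComponents(m); best=np.bincount(l[v-12:v+13,u-12:u+13][l[v-12:v+13,u-12:u+13]>0]).argmax()
        c=(l==best).astype(np.uint8); hc,_=cv2.findContours(c,cv2.RETR_EXTERNAL,cv2.CHAIN_APPROX_NONE)
        f=np.zeros_like(c); cv2.drawContours(f,hc,-1,1,-1); ms.append(f)
    sub=None if k=="spare_tray" else LAB
    out[k]=fit(P,ms,TRAY,q,0,sub)
    print(k,np.round(out[k][0],4),round(out[k][1],3),[np.round(fit([p],[m],TRAY,q,0,sub)[0],4) for p,m in zip(P,ms)])
B={"left":("right_tray",0.02),"middle":("left_tray",.3),"right":("middle_tray",3.14)}
for k,(t,yaw) in B.items():
    c=out[t][0]; ms=[]
    for p in P:
        m=white(p); tm=np.zeros_like(m); roi=(0,0,640,400)
        # restrict to tray region inset
        cc,s=np.cos(c[2]),np.sin(c[2]); X=np.array([[a*.06*cc-b*.05*s+c[0],a*.06*s+b*.05*cc+c[1],z] for a in(-1,1) for b in(-1,1) for z in (.003,.02)])
        cv2.fillConvexPoly(tm,cv2.convexHull(np.round(proj(p,X)).astype(np.int32)),1)
        m=m&tm; n,l,st,_=cv2.connectedComponentsWithStats(m); m=(l==1+st[1:,4].argmax()).astype(np.uint8); ms.append(cv2.morphologyEx(m,cv2.MORPH_CLOSE,np.ones((3,3),np.uint8)))
    q0=(c[0],c[1],yaw); r=fit(P,ms,MOD[k],q0,.003); out[k]=r
    print(k,np.round(r[0],4),round(r[1],3),[np.round(fit([p],[m],MOD[k],q0,.003)[0],4) for p,m in zip(P,ms)])
pickle.dump(out,open("fit0.pkl","wb"))
for i,p in enumerate(P):
    im=cv2.resize(p["frame"],None,fx=S,fy=S,interpolation=cv2.INTER_CUBIC)
    for k,(q,_) in out.items():
        bx=MOD.get(k,TRAY); s=sil(p,bx,q,.003 if k in MOD else 0,(0,0,640,400))
        cs,_=cv2.findContours(s,cv2.RETR_EXTERNAL,cv2.CHAIN_APPROX_NONE); cv2.drawContours(im,cs,-1,(0,255,0),1)
    r=[(190,140,430,270),(240,90,400,320)][i]
    im=im[r[1]*S:r[3]*S,r[0]*S:r[2]*S]; f=min(800/im.shape[1],600/im.shape[0]); cv2.imwrite(f"pics/ov{i}.png",cv2.resize(im,None,fx=f,fy=f))
E
python3 run0.py
```

```text
right_tray [0.5015 0.294  0.0591] 0.099 [array([0.5035, 0.2932, 0.0739]), array([0.5009, 0.2942, 0.0527])]
left_tray [0.5033 0.1016 0.1666] 0.12 [array([0.5058, 0.1019, 0.1822]), array([0.5024, 0.1018, 0.1592])]
middle_tray [ 0.4855 -0.0896  0.0469] 0.131 [array([ 0.4876, -0.0883,  0.0634]), array([ 0.4852, -0.089 ,  0.0449])]
spare_tray [ 0.5328 -0.2897 -0.0088] 0.145 [array([ 0.5335, -0.2877, -0.0371]), array([ 0.5326, -0.2904, -0.0268])]
left [ 0.4988  0.2975 -0.0369] 0.126 [array([ 0.5   ,  0.2973, -0.0372]), array([ 0.4981,  0.2979, -0.0492])]
middle [0.505  0.1024 0.259 ] 0.144 [array([0.5065, 0.103 , 0.2614]), array([0.5037, 0.1022, 0.2508])]
right [ 0.4903 -0.0855  3.2398] 0.164 [array([ 0.4922, -0.0847,  3.2526]), array([ 0.4896, -0.0863,  3.2286])]
```

View pics/ov0.png

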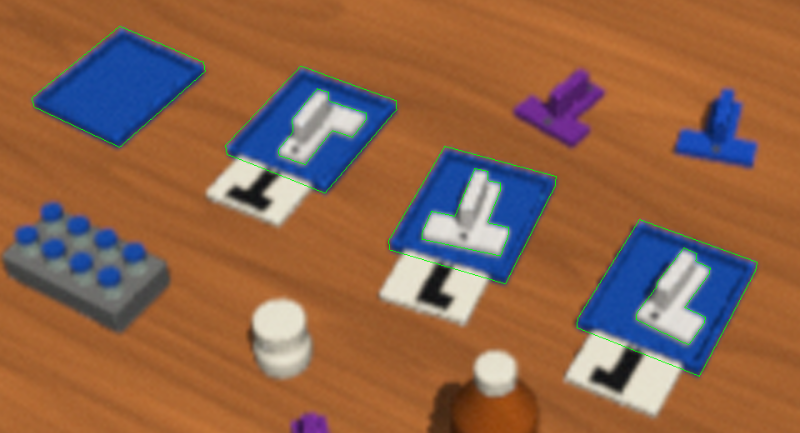

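View pics/ov1.png

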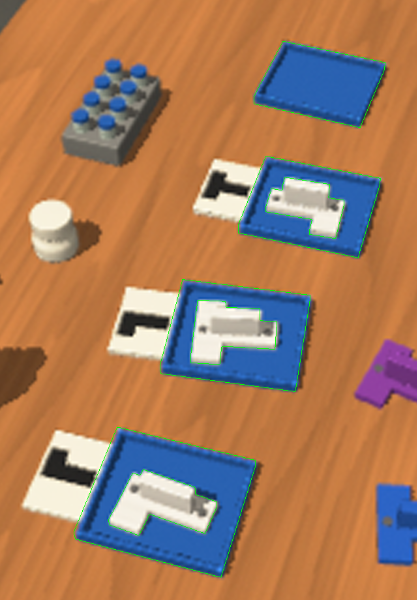

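```bash
cat > plan.py <<'E'
import sys, numpy as np
from workcell import env
from scipy.spatial.transform import Rotation as Ro
# usage: plan.py x y z yaw  (yaw = bracket arm direction; jaws perpendicular)
x,y,z,yaw=map(float,sys.argv[1:5])
s=env.state(); R=Ro.from_euler("xyz",s["ee_rot"]).as_matrix(); p=s["position"]
print("t",round(s["time_s"],2),"p",np.round(p,4),"w",round(s["width"],4),"F",np.round(s["ft_force"],1),"q",np.round(s["joint_positions"],2))
best=None
for sg in (1,-1):
    Z=sg*np.array([-np.sin(yaw),np.cos(yaw),0]); X=np.array([0,0,-1.]); Y=np.cross(Z,X)
    T=np.c_[X,Y,Z]; rv=Ro.from_matrix(R.T@T).as_rotvec(degrees=True)
    print("sg",sg,"rotvec",np.round(rv,2), "shift(current axes)",np.round(R.T@(np.array([x,y,z])-p),4), "shift(after turn)",np.round(T.T@(np.array([x,y,z])-p),4))
E
python3 plan.py .505 .1024 .15 .259
```

```text
t 0.95 p [ 0.2372 -0.4684  0.2273] w 0.085 F [-1.1  0.4 -0.3] q [-1.17  0.05  1.4  -0.    1.69 -0.07]
sg 1 rotvec [-1.6798e+02 -0.0000e+00  1.0000e-02] shift(current axes) [ 0.0773  0.4968 -0.3882] shift(after turn) [ 0.0773 -0.405   0.4832]
sg -1 rotvec [1.202e+01 1.000e-02 0.000e+00] shift(current axes) [ 0.0773  0.4968 -0.3882] shift(after turn) [ 0.0773  0.405  -0.4832]
```

Emit:
move_arm(
  deltas=[
    [0,0,0,6,0,0,1],
    [0,0,0,6,0,0,1],
    [0.005,0.029,-0.0345,0,0,0,1],
    [0.005,0.029,-0.0345,0,0,0,1],
    [0.005,0.029,-0.0345,0,0,0,1],
    [0.005,0.029,-0.0345,0,0,0,1],
    [0.005,0.029,-0.0345,0,0,0,1],
    [0.005,0.029,-0.0345,0,0,0,1],
    [0.005,0.029,-0.0345,0,0,0,1],
    [0.005,0.029,-0.0345,0,0,0,1],
    [0.005,0.029,-0.0345,0,0,0,1],
    [0,0,0,0,0,0,1],
  ],
  squeeze=40,
)

```text
time_s: 2.15
position: [0.4185, -0.0899, 0.1804]
ee_rot: [0.976, 1.567, -0.349]
ft_force: [0.6, -0.7, -0.8]
width: 0.085
```

```bash
python3 plan.py .505 .1024 .15 .259
```

```text
t 2.15 p [ 0.4185 -0.0899  0.1804] w 0.085 F [ 0.6 -0.7 -0.8] q [-0.3  -0.21  1.74 -0.    1.61  1.03]
sg 1 rotvec [179.27  -0.27  -0.19] shift(current axes) [ 0.0305  0.1307 -0.1655] shift(after turn) [ 0.0304 -0.1329  0.1637]
sg -1 rotvec [-0.73  0.12 -0.18] shift(current axes) [ 0.0305  0.1307 -0.1655] shift(after turn) [ 0.0304  0.1329 -0.1637]
```

Tracks well. Continue to above the middle bracket, and check with the wrist camera.

Emit:
move_arm(
  deltas=[
    [0.006,0.0265,-0.0333,0,0,0,1],
    [0.006,0.0265,-0.0333,0,0,0,1],
    [0.006,0.0265,-0.0333,0,0,0,1],
    [0.006,0.0265,-0.0333,0,0,0,1],
    [0.006,0.0265,-0.0333,0,0,0,1],
    [0,0,0,0,0,0,0.3],
    [0,0,0,0,0,0,0.3],
  ],
)

```text
time_s: 2.85
position: [0.5104, 0.1089, 0.1499]
ee_rot: [0.702, 1.563, -0.625]
ft_force: [0.5, 0.2, -0.7]
width: 0.0589
```

```bash
python3 plan.py .505 .1024 .04 .259; python3 - <<'E'
from workcell import optics
import cv2
p=optics.camera("wrist"); cv2.imwrite("pics/w1.png",p["frame"])
E
```

```text
t 2.85 p [0.5104 0.1089 0.1499] w 0.0589 F [ 0.5  0.2 -0.7] q [ 0.14  0.08  1.53 -0.01  1.53  1.47]
sg 1 rotvec [179.14  -0.44  -0.52] shift(current axes) [ 0.1099 -0.0073  0.0043] shift(after turn) [ 0.1099  0.0069 -0.0049]
sg -1 rotvec [-0.86  0.34 -0.28] shift(current axes) [ 0.1099 -0.0073  0.0043] shift(after turn) [ 0.1099 -0.0069  0.0049]
```

View pics/w1.png

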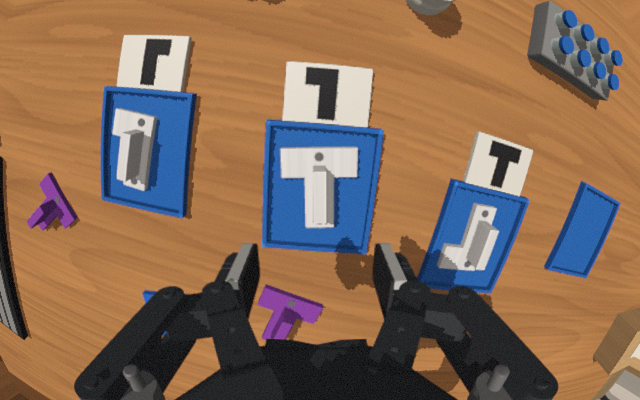

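Emit:
move_arm(
  deltas=[
    [0.03,-0.0068,0.0048,-0.8,0.3,-0.3,0.3],
    [0.03,0,0,0,0,0,0.3],
    [0.02,0,0,0,0,0,0.3],
    [0,0,0,0,0,0,0.3],
    [0,0,0,0,0,0,0.3],
  ],
)

```text
time_s: 3.4
position: [0.5059, 0.0954, 0.0717]
ee_rot: [1.228, 1.564, -0.093]
ft_force: [-0.4, 0.0, 0.2]
width: 0.0555
```

```bash
python3 plan.py .505 .1024 .04 .259
```

```text
t 3.4 p [0.5059 0.0954 0.0717] w 0.0555 F [-0.4  0.   0.2] q [ 0.12  0.13  1.64 -0.    1.37  1.44]
sg 1 rotvec [179.46  -0.54  -0.19] shift(current axes) [ 0.0317  0.0007 -0.0071] shift(after turn) [ 0.0317 -0.001   0.007 ]
sg -1 rotvec [-0.54  0.12 -0.34] shift(current axes) [ 0.0317  0.0007 -0.0071] shift(after turn) [ 0.0317  0.001  -0.007 ]
```

Emit:
move_arm(
  deltas=[
    [0.012,0.0005,-0.006,0,0,0,0.3],
    [0,0,0,0,0,0,0.3],
  ],
)

```text
time_s: 3.6
position: [0.506, 0.1009, 0.0614]
ee_rot: [1.314, 1.561, -0.008]
ft_force: [-0.2, -1.0, -0.2]
width: 0.0556
```

```bash
python3 plan.py .505 .1024 .04 .259
```

```text
t 3.6 p [0.506  0.1009 0.0614] w 0.0556 F [-0.2 -1.  -0.2] q [ 0.13  0.14  1.64 -0.    1.34  1.45]
sg 1 rotvec [179.36  -0.88  -0.24] shift(current axes) [ 0.0214 -0.0008 -0.0018] shift(after turn) [0.0214 0.0006 0.0018]
sg -1 rotvec [-0.64  0.15 -0.57] shift(current axes) [ 0.0214 -0.0008 -0.0018] shift(after turn) [ 0.0214 -0.0006 -0.0018]
```

Emit:
move_arm(
  deltas=[
    [0.011,0,-0.001,-0.6,0.1,-0.5,0.3],
    [0.01,0,-0.001,0,0,0,0.3],
    [0,0,0,0,0,0,0.3],
    [0,0,0,0,0,0,-1],
    [0,0,0,0,0,0,-1],
    [0,0,0,0,0,0,-1],
    [0,0,0,0,0,0,-1],
    [0,0,0,0,0,0,-1],
  ],
  squeeze=40,
)

```text
time_s: 4.4
position: [0.5069, 0.1035, 0.0405]
ee_rot: [1.214, 1.567, -0.097]
ft_force: [-0.4, -1.5, -0.3]
width: -0.0003
```

```bash
python3 plan.py .505 .1024 .04 .259
```

```text
t 4.4 p [0.5069 0.1035 0.0405] w -0.0003 F [-0.4 -1.5 -0.3] q [ 0.13  0.18  1.65 -0.    1.31  1.44]
sg 1 rotvec [-1.7993e+02  3.3000e-01  1.2000e-01] shift(current axes) [ 0.0005 -0.0021  0.0005] shift(after turn) [ 0.0005  0.0021 -0.0006]
sg -1 rotvec [ 0.07  0.08 -0.21] shift(current axes) [ 0.0005 -0.0021  0.0005] shift(after turn) [ 0.0005 -0.0021  0.0006]
```

```bash
python3 - <<'E'
from workcell import optics
import cv2
p=optics.camera("wrist"); cv2.imwrite("pics/w2.png",p["frame"])
p=optics.camera("side"); cv2.imwrite("pics/s2.png",cv2.resize(p["frame"][120:330,220:420],None,fx=2.8,fy=2.8,interpolation=cv2.INTER_CUBIC))
E
```

```text
(no output)
```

View pics/w2.png

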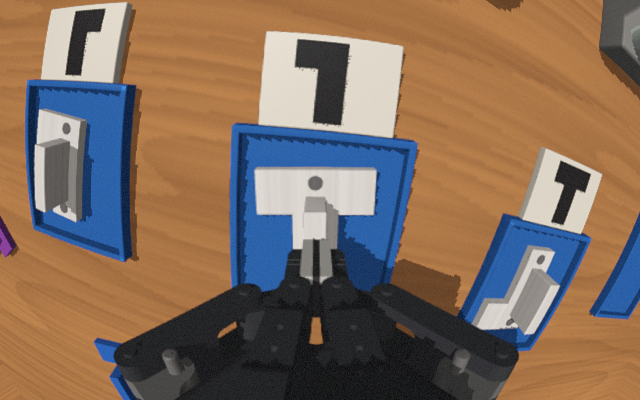

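View pics/s2.png

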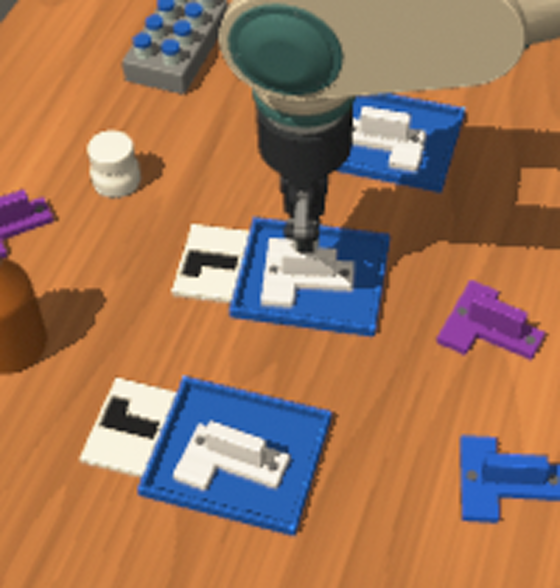

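```bash
python3 - <<'E'
import cv2
a=cv2.imread("pics/w2.png")[160:340,220:420]; cv2.imwrite("pics/w2c.png",cv2.resize(a,None,fx=3.3,fy=3.3,interpolation=cv2.INTER_CUBIC))
E
python3 plan.py .505 .1024 .04 .259 | head -1
```

```text
t 4.5 p [0.5068 0.1035 0.0405] w -0.0001 F [-0.3 -0.1 -0.1] q [ 0.13  0.18  1.65 -0.    1.31  1.44]
```

View pics/w2c.png

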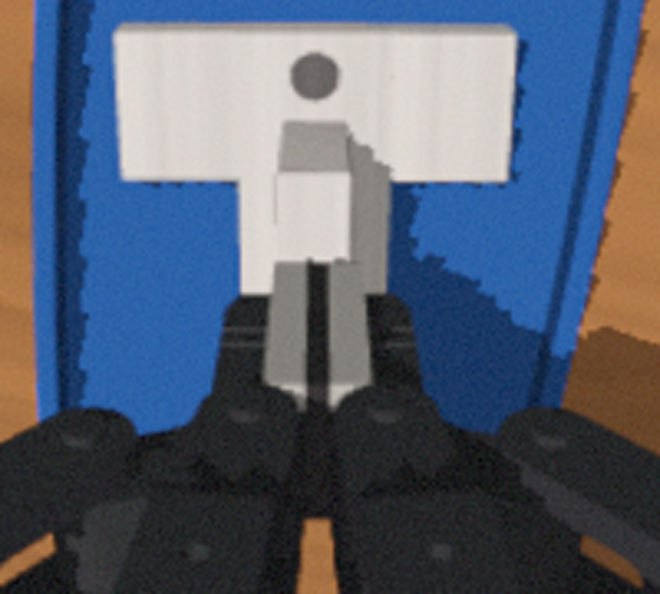

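```bash
python3 - <<'E'
from workcell import optics, env
import cv2, numpy as np
from scipy.spatial.transform import Rotation as Ro
p=optics.camera("wrist"); M=np.linalg.inv(p["tool_from_camera"])
def pr(X):
    c=M[:3,:3]@X+M[:3,3]; th=np.arctan2(np.hypot(c[0],c[1]),c[2]); ph=np.arctan2(c[1],c[0]); return np.round([p["cx"]+p["fx"]*th*np.cos(ph),p["cy"]+p["fx"]*th*np.sin(ph)],1)
for x in (0,.006,.025):
    for y in (-.011,0.011): print("tip",x,y,pr(np.array([x,y,0])),pr(np.array([x,y,.006])))
s=env.state(); R=Ro.from_euler("xyz",s["ee_rot"]).as_matrix()
a=.259
for bx,by,bz in [(.024,-.006,.036),(.024,.006,.036),(.024,-.006,.008),(.04,.036,.008),(.04,-.036,.008),(0.012,.036,.008),(.012,-.036,.008),(-.024,.006,.036)]:
    w=np.array([.505+bx*np.cos(a)-by*np.sin(a),.1024+bx*np.sin(a)+by*np.cos(a),.003+bz])
    print("br",bx,by,bz,pr(R.T@(w-s["position"])))
E
```

```text
tip 0 -0.011 [314.8 267.4] [325.7 267.4]
tip 0 0.011 [314.7 231.2] [326.3 231.2]
tip 0.006 -0.011 [314.8 261.9] [325.4 261.9]
tip 0.006 0.011 [314.8 226.5] [325.9 226.5]
tip 0.025 -0.011 [314.9 246.4] [324.6 246.4]
tip 0.025 0.011 [314.9 213.5] [325.  213.5]
br 0.024 -0.006 0.036 [327.6 210.5]
br 0.024 0.006 0.036 [304.1 210.4]
br 0.024 -0.006 0.008 [325.9 193.8]
br 0.04 0.036 0.008 [254.8 167.8]
br 0.04 -0.036 0.008 [377. 168.]
br 0.012 0.036 0.008 [257.3 212.3]
br 0.012 -0.036 0.008 [374.2 212.4]
br -0.024 0.006 0.036 [305.3 288.1]
```

```bash
python3 - <<'E'
from workcell import optics, env
from fit import *
from scipy.spatial.transform import Rotation as Ro
s=env.state(); R=Ro.from_euler("xyz",s["ee_rot"]).as_matrix(); t=s["position"]
for n in ("side","scene"):
    p=optics.camera(n)
    pts=proj(p,np.array([t+R@np.array(v) for v in [(0,0,0),(.025,-.011,0),(.025,.011,0)]]))
    c=pts[0].astype(int); r=(c[0]-45,c[1]-35,c[0]+45,c[1]+30); F=8
    raw=cv2.resize(p["frame"][r[1]:r[3],r[0]:r[2]],None,fx=F,fy=F,interpolation=cv2.INTER_CUBIC); im=raw.copy()
    sl=0
    for b in MOD["middle"]:
        q=(.505,.1024,.259); cc,ss=np.cos(q[2]),np.sin(q[2]); Rb=np.array([[cc,-ss,0],[ss,cc,0],[0,0,1]])
        h=cv2.convexHull(((proj(p,b@Rb.T+[q[0],q[1],.003])-[r[0],r[1]]+.5)*F).astype(np.int32)); cv2.polylines(im,[h],True,(0,255,0),1)
    for k,u in enumerate(pts): cv2.circle(im,tuple(((u-[r[0],r[1]]+.5)*F).astype(int)),4,[(0,0,255),(255,255,0),(0,255,255)][k],-1)
    cv2.imwrite(f"pics/chk_{n}.png",im)
E
```

```text
(no output)
```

View pics/chk_side.png

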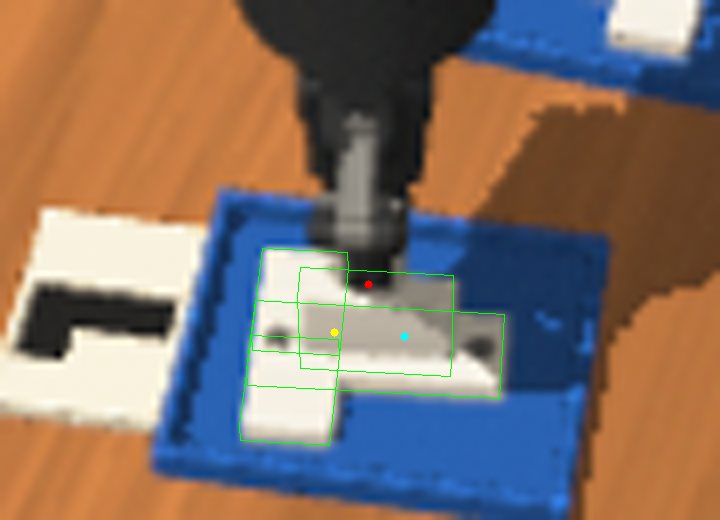

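View pics/chk_scene.png

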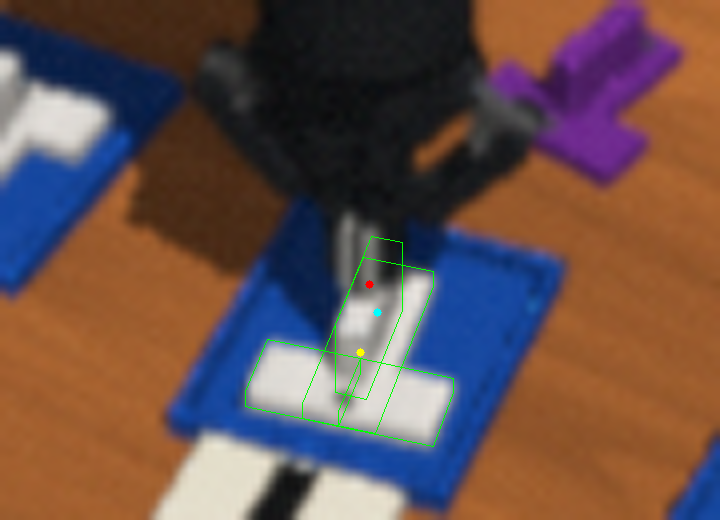

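Emit:
move_arm(
  deltas=[
    [-0.005,0,0,0,0,0,0.3],
    [0,0,0,0,0,0,0.3],
    [0,0,0,0,0,0,0.3],
    [0,0,0,0,0,0,0.3],
    [0,0,0,0,0,0,0.3],
  ],
)

```text
time_s: 5.15
position: [0.5068, 0.1035, 0.046]
ee_rot: [1.224, 1.567, -0.087]
ft_force: [0.7, 0.4, 0.1]
width: 0.0554
```

```bash
python3 plan.py .505 .1024 .020 .259
```

```text
t 5.15 p [0.5068 0.1035 0.046 ] w 0.0554 F [0.7 0.4 0.1] q [ 0.13  0.17  1.65 -0.    1.32  1.44]
sg 1 rotvec [-1.7993e+02  3.3000e-01  1.2000e-01] shift(current axes) [ 0.026  -0.0021  0.0005] shift(after turn) [ 0.026   0.0021 -0.0006]
sg -1 rotvec [ 0.07  0.08 -0.21] shift(current axes) [ 0.026  -0.0021  0.0005] shift(after turn) [ 0.026  -0.0021  0.0006]
```

Emit:
move_arm(
  deltas=[
    [0.008,-0.001,0,0,0,0,0.3],
    [0.008,-0.001,0,0,0,0,0.3],
    [0.004,0,0,0,0,0,0.3],
    [0.003,0,0,0,0,0,0.3],
    [0.001,0,0,0,0,0,0.3],
  ],
)

```text
time_s: 5.65
position: [0.5041, 0.1028, 0.0189]
ee_rot: [1.06, 1.569, -0.25]
ft_force: [0.1, 0.2, 0.6]
width: 0.0554
```

```bash
python3 plan.py .505 .1024 .020 .259; python3 - <<'E'
from workcell import optics
import cv2
p=optics.camera("scene"); cv2.imwrite("pics/s3.png",cv2.resize(p["frame"][150:250,270:390],None,fx=6,fy=6,interpolation=cv2.INTER_CUBIC))
E
```

```text
t 5.65 p [0.5041 0.1028 0.0189] w 0.0554 F [0.1 0.2 0.6] q [ 0.13  0.2   1.67 -0.    1.27  1.44]
sg 1 rotvec [-1.7993e+02  1.8000e-01  1.0000e-01] shift(current axes) [-0.0011  0.0007  0.0006] shift(after turn) [-0.0011 -0.0007 -0.0006]
sg -1 rotvec [ 0.07  0.06 -0.11] shift(current axes) [-0.0011  0.0007  0.0006] shift(after turn) [-0.0011  0.0007  0.0006]
```

View pics/s3.png

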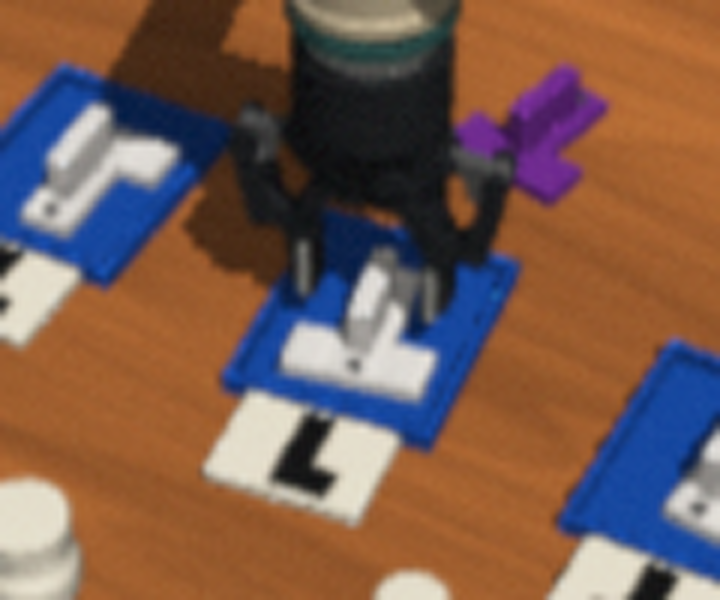

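Emit:
move_arm(
  deltas=[
    [0,0,0,0,0,0,-1],
    [0,0,0,0,0,0,-1],
    [0,0,0,0,0,0,-1],
    [0,0,0,0,0,0,-1],
    [0,0,0,0,0,0,-1],
    [0,0,0,0,0,0,-1],
  ],
  squeeze=40,
)

```text
time_s: 6.3
position: [0.5045, 0.1029, 0.0195]
ee_rot: [1.213, 1.568, -0.098]
ft_force: [-0.1, 0.4, -1.1]
width: 0.0111
```

Emit:
move_arm(
  deltas=[
    [-0.01,0,0,0,0,0,-1],
    [-0.03,0,0,0,0,0,-1],
    [-0.03,0,0,0,0,0,-1],
    [-0.03,0,0,0,0,0,-1],
    [0,0,0,0,0,0,-1],
  ],
  squeeze=60,
)

```text
time_s: 6.8
position: [0.5033, 0.1028, 0.1245]
ee_rot: [0.725, 1.57, -0.585]
ft_force: [0.0, 0.1, -0.8]
width: 0.0101
```

```bash
python3 plan.py .533 -.29 .12 -.01; python3 - <<'E'
from workcell import optics
import cv2
p=optics.camera("scene"); cv2.imwrite("pics/s4.png",cv2.resize(p["frame"][130:250,260:400],None,fx=5,fy=5,interpolation=cv2.INTER_CUBIC))
E
```

```text
t 6.8 p [0.5033 0.1028 0.1245] w 0.0101 F [ 0.   0.1 -0.8] q [ 0.13  0.08  1.58 -0.    1.48  1.44]
sg 1 rotvec [-1.6452e+02  6.0000e-02  5.0000e-02] shift(current axes) [ 0.0048 -0.0724  0.3873] shift(after turn) [ 0.0045 -0.0336 -0.3925]
sg -1 rotvec [15.48  0.04 -0.04] shift(current axes) [ 0.0048 -0.0724  0.3873] shift(after turn) [0.0045 0.0336 0.3925]
```

View pics/s4.png

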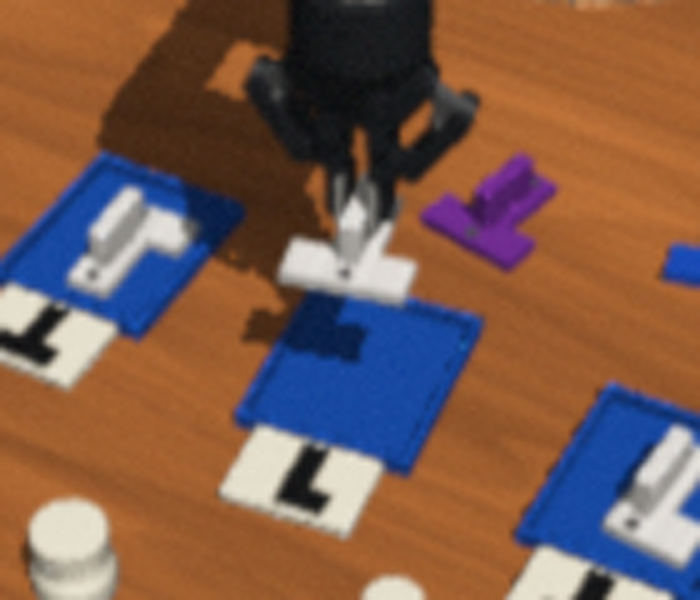

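Emit:
move_arm(
  deltas=[
    [0,0,0,7.8,0,0,-1],
    [0,0,0,7.7,0,0,-1],
    [0,0.0034,0.02,0,0,0,-1],
    [0,0.0034,0.04,0,0,0,-1],
    [0,0.0034,0.04,0,0,0,-1],
    [0,0.0034,0.04,0,0,0,-1],
    [0,0.0034,0.04,0,0,0,-1],
    [0,0.0034,0.04,0,0,0,-1],
    [0,0.0034,0.04,0,0,0,-1],
    [0,0.0034,0.04,0,0,0,-1],
    [0,0.0034,0.03,0,0,0,-1],
    [0,0,0.01,0,0,0,-1],
  ],
)

```text
time_s: 8.05
position: [0.5181, -0.2474, 0.1058]
ee_rot: [-1.75, 1.543, 2.946]
ft_force: [0.1, 0.3, -1.6]
width: 0.0104
```

```bash
python3 plan.py .533 -.29 .12 -.01
```

```text
t 8.05 p [ 0.5181 -0.2474  0.1058] w 0.0104 F [ 0.1  0.3 -1.6] q [-0.51  0.28  1.39 -0.01  1.5   1.08]
sg 1 rotvec [179.58   2.45   0.45] shift(current axes) [-0.0148  0.0153  0.0423] shift(after turn) [-0.0142 -0.0154 -0.0424]
sg -1 rotvec [-0.4  -0.29  1.56] shift(current axes) [-0.0148  0.0153  0.0423] shift(after turn) [-0.0142  0.0154  0.0424]
```

Emit:
move_arm(
  deltas=[
    [-0.005,0.006,0.018,0,0,1.5,-1],
    [-0.004,0.005,0.014,0,0,0,-1],
    [-0.002,0.002,0.005,0,0,0,-1],
    [0,0,0,0,0,0,-1],
  ],
)

```text
time_s: 8.45
position: [0.5285, -0.2844, 0.1113]
ee_rot: [-2.482, 1.557, 2.212]
ft_force: [-0.4, 0.4, -0.0]
width: 0.0103
```

```bash
python3 plan.py .533 -.29 .06 -.01
```

```text
t 8.45 p [ 0.5285 -0.2844  0.1113] w 0.0103 F [-0.4  0.4 -0. ] q [-0.56  0.33  1.31  0.    1.51  1.03]
sg 1 rotvec [179.52   0.73   0.96] shift(current axes) [0.0512 0.005  0.0061] shift(after turn) [ 0.0513 -0.0045 -0.0056]
sg -1 rotvec [-0.47 -0.61  0.47] shift(current axes) [0.0512 0.005  0.0061] shift(after turn) [0.0513 0.0045 0.0056]
```

Emit:
move_arm(
  deltas=[
    [0.02,0.0045,0.0055,-0.4,-0.6,0.4,-1],
    [0.025,0,0,0,0,0,-1],
    [0.015,0,0,0,0,0,-1],
    [0.006,0,0,0,0,0,-1],
    [0,0,0,0,0,0,-1],
  ],
)

```text
time_s: 8.95
position: [0.5328, -0.285, 0.0421]
ee_rot: [-2.209, 1.567, 2.496]
ft_force: [0.2, -0.3, -0.9]
width: 0.0105
```

```bash
python3 plan.py .533 -.29 .0215 -.01
```

```text
t 8.95 p [ 0.5328 -0.285   0.0421] w 0.0105 F [ 0.2 -0.3 -0.9] q [-0.55  0.41  1.37  0.    1.37  1.03]
sg 1 rotvec [-179.82   -0.25   -0.19] shift(current axes) [0.0205 0.0003 0.0051] shift(after turn) [ 0.0206 -0.0002 -0.005 ]
sg -1 rotvec [ 0.18 -0.12  0.16] shift(current axes) [0.0205 0.0003 0.0051] shift(after turn) [0.0206 0.0002 0.005 ]
```

Emit:
move_arm(
  deltas=[
    [0.01,0,0.004,0,0,0,-1],
    [0.007,0,0,0,0,0,-1],
    [0.003,0,0,0,0,0,-1],
    [0,0,0,0,0,0,-1],
  ],
)

```text
time_s: 9.35
position: [0.5339, -0.2896, 0.0228]
ee_rot: [2.513, 1.57, 0.935]
ft_force: [-0.5, 0.8, -1.8]
width: 0.0104
```

```bash
python3 plan.py .533 -.29 .0195 -.01
```

```text
t 9.35 p [ 0.5339 -0.2896  0.0228] w 0.0104 F [-0.5  0.8 -1.8] q [-0.56  0.43  1.37  0.    1.33  1.02]
sg 1 rotvec [-1.798e+02  2.000e-02 -2.000e-02] shift(current axes) [ 0.0033 -0.0009  0.0004] shift(after turn) [ 0.0033  0.0009 -0.0004]
sg -1 rotvec [ 0.2  -0.02 -0.01] shift(current axes) [ 0.0033 -0.0009  0.0004] shift(after turn) [ 0.0033 -0.0009  0.0004]
```

Emit:
move_arm(
  deltas=[
    [0.0025,0,0,0,0,0,-1],
    [0.001,0,0,0,0,0,-1],
    [0,0,0,0,0,0,-1],
    [0,0,0,0,0,0,0.1],
    [0,0,0,0,0,0,0.1],
    [0,0,0,0,0,0,0.1],
    [0,0,0,0,0,0,0.1],
    [-0.02,0,0,0,0,0,0.3],
    [-0.03,0,0,0,0,0,0.3],
    [-0.03,0,0,0,0,0,0.3],
    [-0.02,0,0,0,0,0,0.3],
    [0,0,0,0,0,0,0.3],
  ],
)

```text
time_s: 10.55
position: [0.5341, -0.2898, 0.1238]
ee_rot: [1.266, 1.569, -0.312]
ft_force: [-0.4, -0.5, -0.4]
width: 0.0552
```

```bash
python3 plan.py .499 .2975 .12 -.037; python3 - <<'E'
from workcell import optics
import cv2
p=optics.camera("wrist"); cv2.imwrite("pics/w5.png",p["frame"])
E
```

```text
t 10.55 p [ 0.5341 -0.2898  0.1238] w 0.0552 F [-0.4 -0.5 -0.4] q [-0.56  0.33  1.29  0.    1.52  1.02]
sg 1 rotvec [-1.7827e+02  1.4000e-01  4.0000e-02] shift(current axes) [ 0.0035 -0.0391 -0.5871] shift(after turn) [0.0038 0.0568 0.5856]
sg -1 rotvec [ 1.73  0.03 -0.09] shift(current axes) [ 0.0035 -0.0391 -0.5871] shift(after turn) [ 0.0038 -0.0568 -0.5856]
```

View pics/w5.png

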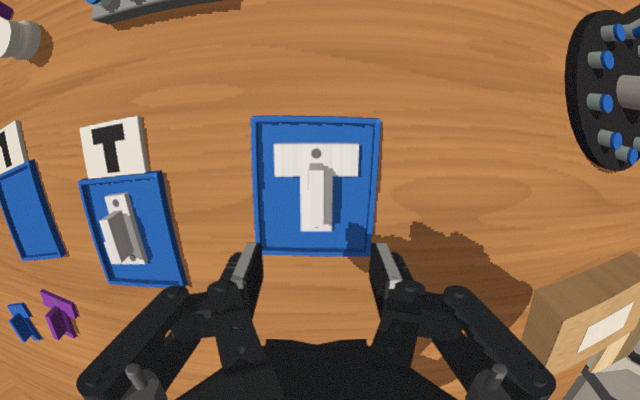

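Emit:
move_arm(
  deltas=[
    [-0.01,-0.004,-0.02,1.7,0,0,0.3],
    [0,-0.004,-0.042,0,0,0,0.3],
    [0,-0.004,-0.042,0,0,0,0.3],
    [0,-0.004,-0.042,0,0,0,0.3],
    [0,-0.004,-0.042,0,0,0,0.3],
    [0,-0.004,-0.042,0,0,0,0.3],
    [0,-0.004,-0.042,0,0,0,0.3],
    [0,-0.004,-0.042,0,0,0,0.3],
    [0,-0.004,-0.042,0,0,0,0.3],
    [0,-0.004,-0.042,0,0,0,0.3],
    [0,-0.004,-0.042,0,0,0,0.3],
    [0,-0.004,-0.04,0,0,0,0.3],
  ],
)

```text
time_s: 11.8
position: [0.4935, 0.2059, 0.1112]
ee_rot: [-1.632, 1.542, 3.033]
ft_force: [0.0, -0.6, 0.2]
width: 0.0556
```

```bash
python3 plan.py .499 .2975 .12 -.037
```

```text
t 11.8 p [0.4935 0.2059 0.1112] w 0.0556 F [ 0.  -0.6  0.2] q [0.32 0.17 1.51 0.01 1.49 1.94]
sg 1 rotvec [1.7939e+02 2.6000e+00 1.7000e-01] shift(current axes) [-0.0087  0.0009 -0.0918] shift(after turn) [-0.0088 -0.0021  0.0917]
sg -1 rotvec [-0.59 -0.11  1.66] shift(current axes) [-0.0087  0.0009 -0.0918] shift(after turn) [-0.0088  0.0021 -0.0917]
```

Emit:
move_arm(
  deltas=[
    [-0.004,0.001,-0.035,0,0,1.6,0.3],
    [-0.003,0.001,-0.027,0,0,0,0.3],
    [0,0,-0.015,0,0,0,0.3],
    [0,0,-0.005,0,0,0,0.3],
    [0,0,0,0,0,0,0.3],
  ],
)

```text
time_s: 12.3
position: [0.4947, 0.2936, 0.1091]
ee_rot: [-1.255, 1.558, -2.867]
ft_force: [-0.3, 0.9, 0.2]
width: 0.0557
```

```bash
python3 plan.py .499 .2975 .06 -.037;  python3 - <<'E'
from workcell import optics
import cv2
p=optics.camera("wrist"); cv2.imwrite("pics/w6.png",p["frame"])
E
```

```text
t 12.3 p [0.4947 0.2936 0.1091] w 0.0557 F [-0.3  0.9  0.2] q [0.47 0.27 1.4  0.   1.49 2.08]
sg 1 rotvec [179.75   1.05  -0.34] shift(current axes) [ 0.049   0.0047 -0.0043] shift(after turn) [ 0.0491 -0.0042  0.0041]
sg -1 rotvec [-0.25  0.22  0.67] shift(current axes) [ 0.049   0.0047 -0.0043] shift(after turn) [ 0.0491  0.0042 -0.0041]
```

View pics/w6.png

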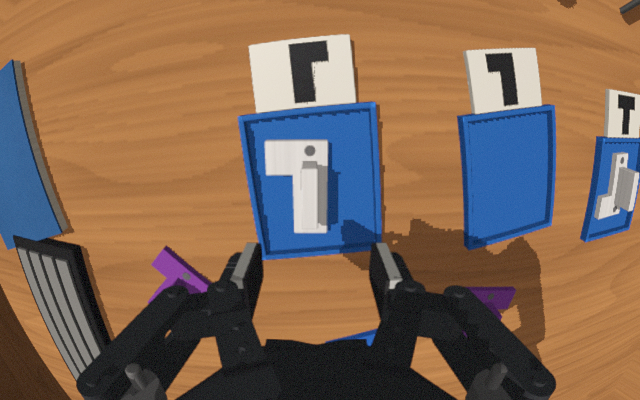

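Emit:
move_arm(
  deltas=[
    [0.02,0.0045,-0.004,-0.2,0.2,0.6,0.3],
    [0.02,0,0,0,0,0,0.3],
    [0.01,0,0,0,0,0,0.3],
    [0,0,0,0,0,0,0.3],
  ],
)

```text
time_s: 12.75
position: [0.5007, 0.2919, 0.0575]
ee_rot: [-0.341, 1.569, -1.956]
ft_force: [-0.2, 0.1, -0.3]
width: 0.0554
```

```bash
python3 plan.py .499 .2975 .0195 -.037
```

```text
t 12.75 p [0.5007 0.2919 0.0575] w 0.0554 F [-0.2  0.1 -0.3] q [ 0.46  0.32  1.44 -0.    1.38  2.08]
sg 1 rotvec [ 1.7959e+02  4.0000e-02 -1.1000e-01] shift(current axes) [ 0.038  -0.0019 -0.0055] shift(after turn) [0.038  0.0019 0.0055]
sg -1 rotvec [-0.41  0.07  0.03] shift(current axes) [ 0.038  -0.0019 -0.0055] shift(after turn) [ 0.038  -0.0019 -0.0055]
```

Emit:
move_arm(
  deltas=[
    [0.008,-0.0018,-0.005,0,0,0,0.3],
    [0,0,0,0,0,0,0.3],
  ],
)

```text
time_s: 12.95
position: [0.4997, 0.2964, 0.05]
ee_rot: [0.521, 1.57, -1.096]
ft_force: [-0.0, -0.1, -0.4]
width: 0.0552
```

```bash
python3 plan.py .499 .2975 .0195 -.037
```

```text
t 12.95 p [0.4997 0.2964 0.05  ] w 0.0552 F [-0.  -0.1 -0.4] q [ 0.47  0.33  1.44 -0.    1.37  2.09]
sg 1 rotvec [ 1.7948e+02 -4.0000e-02 -7.0000e-02] shift(current axes) [ 0.0305 -0.0007 -0.0011] shift(after turn) [0.0305 0.0007 0.001 ]
sg -1 rotvec [-0.52  0.04 -0.02] shift(current axes) [ 0.0305 -0.0007 -0.0011] shift(after turn) [ 0.0305 -0.0007 -0.001 ]
```

Emit:
move_arm(
  deltas=[
    [0.01,-0.0005,-0.001,-0.5,0,0,0.3],
    [0.01,0,0,0,0,0,0.3],
    [0.006,0,0,0,0,0,0.3],
    [0.003,0,0,0,0,0,0.3],
    [0,0,0,0,0,0,0.3],
    [0,0,0,0,0,0,-1],
    [0,0,0,0,0,0,-1],
    [0,0,0,0,0,0,-1],
    [0,0,0,0,0,0,-1],
    [0,0,0,0,0,0,-1],
    [0,0,0,0,0,0,-1],
  ],
  squeeze=60,
)

```text
time_s: 14.05
position: [0.5003, 0.2983, 0.0206]
ee_rot: [1.819, 1.567, 0.212]
ft_force: [-0.5, -0.5, -0.5]
width: 0.0103
```

```bash
python3 plan.py .499 .2975 .0195 -.037
```

```text
t 14.05 p [0.5003 0.2983 0.0206] w 0.0103 F [-0.5 -0.5 -0.5] q [ 0.47  0.37  1.46 -0.    1.31  2.08]
sg 1 rotvec [-1.7994e+02  3.3000e-01 -8.0000e-02] shift(current axes) [ 0.0011 -0.0012  0.0008] shift(after turn) [ 0.0011  0.0012 -0.0008]
sg -1 rotvec [ 0.06 -0.05 -0.21] shift(current axes) [ 0.0011 -0.0012  0.0008] shift(after turn) [ 0.0011 -0.0012  0.0008]
```

Emit:
move_arm(
  deltas=[
    [-0.01,0,0,0,0,0,-1],
    [-0.03,0,0,0,0,0,-1],
    [-0.03,0,0,0,0,0,-1],
    [-0.03,0,0,0,0,0,-1],
    [-0.01,0,0,0,0,0,-1],
    [0,0,0,0,0,0,-1],
  ],
)

```text
time_s: 14.65
position: [0.4991, 0.2978, 0.1356]
ee_rot: [1.469, 1.569, -0.137]
ft_force: [-0.8, 0.3, -1.5]
width: 0.0107
```

```bash
python3 plan.py .504 .102 .12 .1666
```

```text
t 14.65 p [0.4991 0.2978 0.1356] w 0.0107 F [-0.8  0.3 -1.5] q [ 0.47  0.25  1.36 -0.    1.53  2.08]
sg 1 rotvec [ 1.6839e+02 -1.5000e-01 -3.0000e-02] shift(current axes) [0.0157 0.0119 0.1954] shift(after turn) [ 0.0156  0.0276 -0.1939]
sg -1 rotvec [-11.61   0.02  -0.1 ] shift(current axes) [0.0157 0.0119 0.1954] shift(after turn) [ 0.0156 -0.0276  0.1939]
```

Emit:
move_arm(
  deltas=[
    [0,0,0,-5.8,0,0,-1],
    [0,0,0,-5.8,0,0,-1],
    [0,-0.003,0.025,0,0,0,-1],
    [0,-0.006,0.038,0,0,0,-1],
    [0,-0.006,0.038,0,0,0,-1],
    [0,-0.006,0.038,0,0,0,-1],
    [0,-0.004,0.03,0,0,0,-1],
    [0,0,0.015,0,0,0,-1],
    [0,0,0,0,0,0,-1],
    [0,0,0,0,0,0,-1],
  ],
)

```text
time_s: 15.65
position: [0.4999, 0.1047, 0.1194]
ee_rot: [-1.472, 1.55, -2.865]
ft_force: [0.2, -0.2, -1.5]
width: 0.01
```

```bash
python3 plan.py .504 .102 .022 .1666
```

```text
t 15.65 p [0.4999 0.1047 0.1194] w 0.01 F [ 0.2 -0.2 -1.5] q [ 0.14  0.09  1.58 -0.    1.49  1.53]
sg 1 rotvec [-179.39   -1.86    0.19] shift(current axes) [0.0973 0.0056 0.0032] shift(after turn) [ 0.0974 -0.0036 -0.0034]
sg -1 rotvec [0.6  0.12 1.19] shift(current axes) [0.0973 0.0056 0.0032] shift(after turn) [0.0974 0.0036 0.0034]
```

Emit:
move_arm(
  deltas=[
    [0,0.0036,0.0033,0.6,0.1,1.2,-1],
    [0,0,0,0,0,0,-1],
    [0.025,0,0,0,0,0,-1],
    [0.025,0,0,0,0,0,-1],
    [0.015,0,0,0,0,0,-1],
    [0,0,0,0,0,0,-1],
  ],
)

```text
time_s: 16.25
position: [0.5042, 0.1066, 0.0517]
ee_rot: [1.794, 1.567, 0.395]
ft_force: [-0.4, 0.1, -1.0]
width: 0.0104
```

```bash
python3 plan.py .504 .102 .022 .1666
```

```text
t 16.25 p [0.5042 0.1066 0.0517] w 0.0104 F [-0.4  0.1 -1. ] q [0.14 0.16 1.65 0.   1.33 1.54]
sg 1 rotvec [-1.7973e+02  3.0000e-01 -7.0000e-02] shift(current axes) [ 0.0297 -0.0011  0.0045] shift(after turn) [ 0.0297  0.001  -0.0045]
sg -1 rotvec [ 0.27 -0.04 -0.19] shift(current axes) [ 0.0297 -0.0011  0.0045] shift(after turn) [ 0.0297 -0.001   0.0045]
```

Emit:
move_arm(
  deltas=[
    [0.01,-0.001,0.004,0.2,0,0,-1],
    [0.01,0,0,0,0,0,-1],
    [0.005,0,0,0,0,0,-1],
    [0.003,0,0,0,0,0,-1],
    [0,0,0,0,0,0,-1],
  ],
)

```text
time_s: 16.75
position: [0.5052, 0.1033, 0.0237]
ee_rot: [1.688, 1.564, 0.286]
ft_force: [-0.4, -0.2, -0.2]
width: 0.0102
```

```bash
python3 plan.py .504 .102 .0206 .1666
```

```text
t 16.75 p [0.5052 0.1033 0.0237] w 0.0102 F [-0.4 -0.2 -0.2] q [0.13 0.19 1.67 0.   1.27 1.53]
sg 1 rotvec [-1.7986e+02  6.2000e-01 -7.0000e-02] shift(current axes) [ 0.0031 -0.0015  0.0011] shift(after turn) [ 0.0031  0.0014 -0.0011]
sg -1 rotvec [ 0.14 -0.05 -0.39] shift(current axes) [ 0.0031 -0.0015  0.0011] shift(after turn) [ 0.0031 -0.0014  0.0011]
```

Lower the rest, release, rise.

Emit:
move_arm(
  deltas=[
    [0.002,-0.001,0.001,0,0,-0.4,-1],
    [0.0015,0,0,0,0,0,-1],
    [0,0,0,0,0,0,-1],
    [0,0,0,0,0,0,0.1],
    [0,0,0,0,0,0,0.1],
    [0,0,0,0,0,0,0.1],
    [0,0,0,0,0,0,0.1],
    [-0.02,0,0,0,0,0,0.3],
    [-0.03,0,0,0,0,0,0.3],
    [-0.03,0,0,0,0,0,0.3],
    [-0.02,0,0,0,0,0,0.3],
    [0,0,0,0,0,0,0.3],
  ],
)

```text
time_s: 17.95
position: [0.5048, 0.102, 0.1248]
ee_rot: [2.241, 1.57, 0.839]
ft_force: [0.1, -0.8, 0.9]
width: 0.0556
```

```bash
python3 plan.py .490 -.0855 .12 .098; python3 - <<'E'
from workcell import optics
import cv2
p=optics.camera("wrist"); cv2.imwrite("pics/w7.png",p["frame"])
E
```

```text
t 17.95 p [0.5048 0.102  0.1248] w 0.0556 F [ 0.1 -0.8  0.9] q [0.13 0.08 1.58 0.   1.48 1.53]
sg 1 rotvec [-1.7593e+02  8.0000e-02 -7.0000e-02] shift(current axes) [ 0.0046 -0.0461  0.1824] shift(after turn) [ 0.0048  0.0331 -0.1852]
sg -1 rotvec [ 4.07 -0.05 -0.05] shift(current axes) [ 0.0046 -0.0461  0.1824] shift(after turn) [ 0.0048 -0.0331  0.1852]
```

View pics/w7.png

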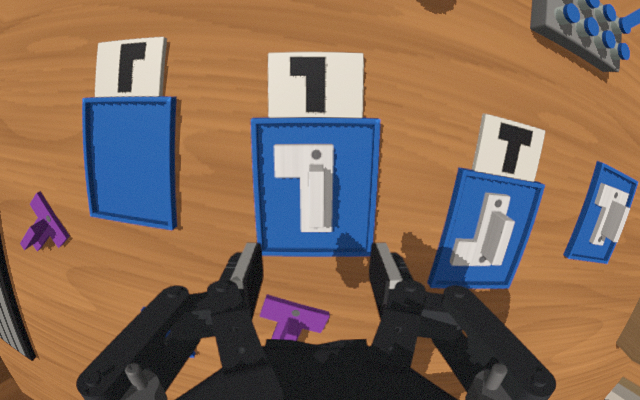

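Left bracket sits centred in the left tray (web ≈(316,198), tray ≈(316,187)). Now the right bracket in the middle tray.

Emit:
move_arm(
  deltas=[
    [0,-0.003,0.02,4,0,0,0.3],
    [0,-0.006,0.036,0,0,0,0.3],
    [0,-0.006,0.036,0,0,0,0.3],
    [0,-0.006,0.036,0,0,0,0.3],
    [0,-0.006,0.03,0,0,0,0.3],
    [0,-0.004,0.015,0,0,0,0.3],
    [0,0,0,0,0,0,0.3],
    [0,0,0,0,0,0,0.3],
  ],
)

```text
time_s: 18.8
position: [0.4856, -0.0781, 0.1098]
ee_rot: [-1.861, 1.552, 2.949]
ft_force: [-1.1, 0.4, -0.3]
width: 0.0554
```

```bash
python3 plan.py .490 -.0855 .06 .098; python3 - <<'E'
from workcell import optics
import cv2
p=optics.camera("wrist"); cv2.imwrite("pics/w8.png",p["frame"])
E
```

```text
t 18.8 p [ 0.4856 -0.0781  0.1098] w 0.0554 F [-1.1  0.4 -0.3] q [-0.23  0.05  1.65 -0.    1.47  1.24]
sg 1 rotvec [-179.99   -1.65   -0.49] shift(current axes) [0.0497 0.0045 0.0081] shift(after turn) [ 0.0498 -0.0036 -0.0078]
sg -1 rotvec [ 0.01 -0.31  1.05] shift(current axes) [0.0497 0.0045 0.0081] shift(after turn) [0.0498 0.0036 0.0078]
```

View pics/w8.png

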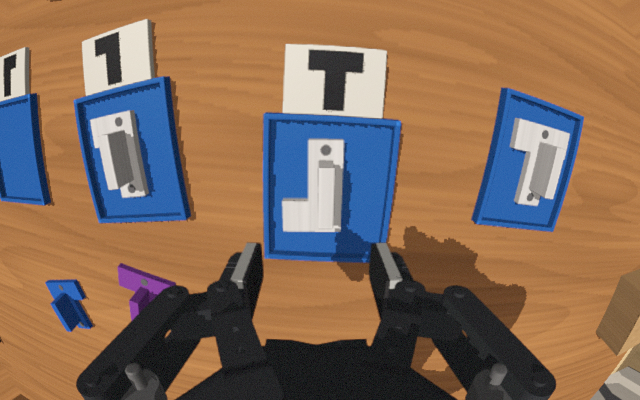

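Emit:
move_arm(
  deltas=[
    [0.015,0.004,0.008,0,-0.3,1,0.3],
    [0.02,0,0,0,0,0,0.3],
    [0.01,0,0,0,0,0,0.3],
    [0,0,0,0,0,0,0.3],
    [0,0,0,0,0,0,0.3],
  ],
)

```text
time_s: 19.35
position: [0.4909, -0.081, 0.0626]
ee_rot: [-2.534, 1.57, 2.283]
ft_force: [0.5, 0.1, -0.4]
width: 0.0554
```

```bash
python3 plan.py .490 -.0855 .0195 .098
```

```text
t 19.35 p [ 0.4909 -0.081   0.0626] w 0.0554 F [ 0.5  0.1 -0.4] q [-0.24  0.1   1.69  0.    1.35  1.23]
sg 1 rotvec [-1.7961e+02 -7.0000e-02 -9.0000e-02] shift(current axes) [ 0.0431 -0.0013  0.0045] shift(after turn) [ 0.0431  0.0013 -0.0044]
sg -1 rotvec [ 0.39 -0.06  0.04] shift(current axes) [ 0.0431 -0.0013  0.0045] shift(after turn) [ 0.0431 -0.0013  0.0044]
```

Emit:
move_arm(
  deltas=[
    [0.012,-0.001,0.0042,0.4,0,0,0.3],
    [0,0,0,0,0,0,0.3],
  ],
)

```text
time_s: 19.55
position: [0.491, -0.0851, 0.0509]
ee_rot: [1.876, 1.57, 0.404]
ft_force: [-0.0, -0.2, -1.1]
width: 0.0555
```

```bash
python3 plan.py .490 -.0855 .0195 .098
```

```text
t 19.55 p [ 0.491  -0.0851  0.0509] w 0.0555 F [-0.  -0.2 -1.1] q [-0.25  0.11  1.7   0.    1.33  1.23]
sg 1 rotvec [-1.7998e+02  1.0000e-01 -3.0000e-02] shift(current axes) [ 0.0314 -0.0011  0.0003] shift(after turn) [ 0.0314  0.001  -0.0003]
sg -1 rotvec [ 0.02 -0.02 -0.06] shift(current axes) [ 0.0314 -0.0011  0.0003] shift(after turn) [ 0.0314 -0.001   0.0003]
```

Emit:
move_arm(
  deltas=[
    [0.01,-0.001,0,0,0,0,0.3],
    [0.01,0,0,0,0,0,0.3],
    [0.007,0,0,0,0,0,0.3],
    [0.003,0,0,0,0,0,0.3],
    [0,0,0,0,0,0,0.3],
    [0,0,0,0,0,0,-1],
    [0,0,0,0,0,0,-1],
    [0,0,0,0,0,0,-1],
    [0,0,0,0,0,0,-1],
    [0,0,0,0,0,0,-1],
    [0,0,0,0,0,0,-1],
  ],
)

```text
time_s: 20.65
position: [0.4906, -0.0856, 0.0193]
ee_rot: [1.513, 1.568, 0.04]
ft_force: [0.0, 0.6, -0.4]
width: 0.0107
```

```bash
python3 plan.py .490 -.0855 .0195 .098
```

```text
t 20.65 p [ 0.4906 -0.0856  0.0193] w 0.0107 F [ 0.   0.6 -0.4] q [-0.25  0.16  1.72  0.    1.26  1.23]
sg 1 rotvec [ 1.7999e+02 -2.5000e-01 -1.0000e-02] shift(current axes) [-0.0002 -0.0006 -0.0001] shift(after turn) [-0.0002  0.0006  0.0001]
sg -1 rotvec [-0.01  0.01 -0.16] shift(current axes) [-0.0002 -0.0006 -0.0001] shift(after turn) [-0.0002 -0.0006 -0.0001]
```

Gripped. Lift and carry to the right tray (0.502, 0.294).

Emit:
move_arm(
  deltas=[
    [-0.01,0,0,0,0,0,-1],
    [-0.03,0,0,0,0,0,-1],
    [-0.03,0,0,0,0,0,-1],
    [-0.03,0,0,0,0,0,-1],
    [-0.02,0,0,0,0,0,-1],
    [0,0,0,0,0,0,-1],
  ],
)

```text
time_s: 21.25
position: [0.4896, -0.0855, 0.1464]
ee_rot: [1.552, 1.568, 0.079]
ft_force: [0.9, 0.1, -0.8]
width: 0.0102
```

```bash
python3 plan.py .502 .294 .13 .059
```

```text
t 21.25 p [ 0.4896 -0.0855  0.1464] w 0.0102 F [ 0.9  0.1 -0.8] q [-0.25  0.01  1.6   0.    1.52  1.23]
sg 1 rotvec [-177.78    0.22   -0.  ] shift(current axes) [ 0.0166  0.0493 -0.3764] shift(after turn) [ 0.0164 -0.0347  0.3781]
sg -1 rotvec [ 2.22 -0.   -0.14] shift(current axes) [ 0.0166  0.0493 -0.3764] shift(after turn) [ 0.0164  0.0347 -0.3781]
```

Emit:
move_arm(
  deltas=[
    [0,0.003,-0.02,2.2,0,0,-1],
    [0,0.0035,-0.038,0,0,0,-1],
    [0,0.0035,-0.038,0,0,0,-1],
    [0,0.0035,-0.038,0,0,0,-1],
    [0,0.0035,-0.038,0,0,0,-1],
    [0,0.0035,-0.038,0,0,0,-1],
    [0,0.0035,-0.038,0,0,0,-1],
    [0,0.0035,-0.038,0,0,0,-1],
    [0,0.0035,-0.034,0,0,0,-1],
    [0,0.0035,-0.025,0,0,0,-1],
    [0,0,-0.01,0,0,0,-1],
    [0,0,0,0,0,0,-1],
  ],
)

```text
time_s: 22.45
position: [0.4986, 0.2828, 0.1345]
ee_rot: [-1.157, 1.56, -2.673]
ft_force: [0.8, 0.7, -1.2]
width: 0.0102
```

```bash
python3 plan.py .502 .294 .12 .059
```

```text
t 22.45 p [0.4986 0.2828 0.1345] w 0.0102 F [ 0.8  0.7 -1.2] q [ 0.45  0.24  1.38 -0.    1.53  1.97]
sg 1 rotvec [179.74   0.92  -0.4 ] shift(current axes) [ 0.0144  0.0041 -0.011 ] shift(after turn) [ 0.0145 -0.004   0.0109]
sg -1 rotvec [-0.26  0.26  0.59] shift(current axes) [ 0.0144  0.0041 -0.011 ] shift(after turn) [ 0.0145  0.004  -0.0109]
```

Emit:
move_arm(
  deltas=[
    [0,0.004,-0.009,-0.2,0.2,0.6,-1],
    [0,0,0,0,0,0,-1],
    [0.03,0,0,0,0,0,-1],
    [0.03,0,0,0,0,0,-1],
    [0.015,0,0,0,0,0,-1],
    [0,0,0,0,0,0,-1],
  ],
)

```text
time_s: 23.05
position: [0.5044, 0.2871, 0.0579]
ee_rot: [1.203, 1.567, -0.315]
ft_force: [-0.1, -0.6, -0.7]
width: 0.0104
```

```bash
python3 plan.py .502 .294 .022 .059
```

```text
t 23.05 p [0.5044 0.2871 0.0579] w 0.0104 F [-0.1 -0.6 -0.7] q [ 0.46  0.32  1.44 -0.    1.38  1.97]
sg 1 rotvec [ 1.7961e+02 -3.3000e-01 -1.3000e-01] shift(current axes) [ 0.0359 -0.0021 -0.007 ] shift(after turn) [0.0359 0.002  0.007 ]
sg -1 rotvec [-0.39  0.08 -0.21] shift(current axes) [ 0.0359 -0.0021 -0.007 ] shift(after turn) [ 0.0359 -0.002  -0.007 ]
```

Emit:
move_arm(
  deltas=[
    [0.008,-0.002,-0.006,-0.4,0,-0.2,-1],
    [0.01,0,0,0,0,0,-1],
    [0.01,0,0,0,0,0,-1],
    [0.004,0,0,0,0,0,-1],
    [0,0,0,0,0,0,-1],
  ],
)

```text
time_s: 23.55
position: [0.5037, 0.2929, 0.0264]
ee_rot: [1.591, 1.567, 0.078]
ft_force: [0.4, 0.3, -0.9]
width: 0.0102
```

```bash
python3 plan.py .502 .294 .0195 .059
```

```text
t 23.55 p [0.5037 0.2929 0.0264] w 0.0102 F [ 0.4  0.3 -0.9] q [ 0.46  0.36  1.46 -0.    1.32  1.98]
sg 1 rotvec [ 1.7994e+02 -3.6000e-01  1.0000e-02] shift(current axes) [ 0.0069 -0.0017 -0.0012] shift(after turn) [0.0069 0.0016 0.0012]
sg -1 rotvec [-0.06 -0.   -0.23] shift(current axes) [ 0.0069 -0.0017 -0.0012] shift(after turn) [ 0.0069 -0.0016 -0.0012]
```

Emit:
move_arm(
  deltas=[
    [0.004,-0.0015,-0.001,0,0,-0.2,-1],
    [0.0025,0,0,0,0,0,-1],
    [0.0005,0,0,0,0,0,-1],
    [0,0,0,0,0,0,0.1],
    [0,0,0,0,0,0,0.1],
    [0,0,0,0,0,0,0.1],
    [0,0,0,0,0,0,0.1],
    [-0.02,0,0,0,0,0,0.3],
    [-0.03,0,0,0,0,0,0.3],
    [-0.03,0,0,0,0,0,0.3],
    [-0.02,0,0,0,0,0,0.3],
    [0,0,0,0,0,0,0.3],
  ],
)

```text
time_s: 24.75
position: [0.5024, 0.2941, 0.1238]
ee_rot: [1.97, 1.569, 0.458]
ft_force: [0.9, 0.5, -0.5]
width: 0.0553
```

```bash
python3 plan.py .533 -.29 .13 -.01; python3 - <<'E'
from workcell import optics
import cv2
p=optics.camera("wrist"); cv2.imwrite("pics/w9.png",p["frame"])
E
```

```text
t 24.75 p [0.5024 0.2941 0.1238] w 0.0553 F [ 0.9  0.5 -0.5] q [ 0.47  0.26  1.37 -0.    1.5   1.98]
sg 1 rotvec [-1.761e+02  1.700e-01 -8.000e-02] shift(current axes) [-0.0066 -0.0034  0.5848] shift(after turn) [-0.0062 -0.0364 -0.5837]
sg -1 rotvec [ 3.9  -0.05 -0.11] shift(current axes) [-0.0066 -0.0034  0.5848] shift(after turn) [-0.0062  0.0364  0.5837]
```

View pics/w9.png

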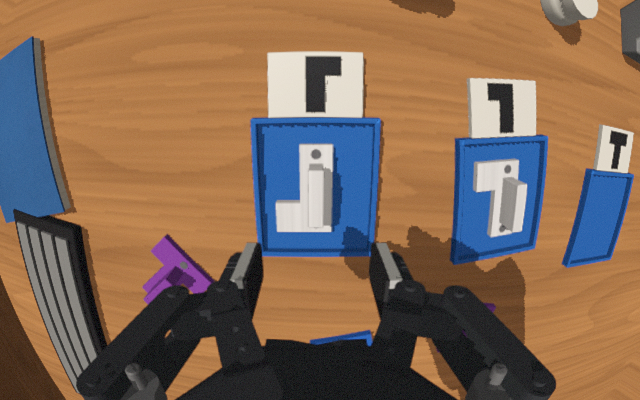

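Right bracket is centred in the right tray (web ≈(316,196)). Now fetch the middle bracket from the spare tray.

Emit:
move_arm(
  deltas=[
    [-0.005,0.002,0.02,3.9,0,0,0.3],
    [-0.005,0.0025,0.042,0,0,0,0.3],
    [0,0.0025,0.042,0,0,0,0.3],
    [0,0.0025,0.042,0,0,0,0.3],
    [0,0.0025,0.042,0,0,0,0.3],
    [0,0.0025,0.042,0,0,0,0.3],
    [0,0.0025,0.042,0,0,0,0.3],
    [0,0.0025,0.042,0,0,0,0.3],
    [0,0.0025,0.042,0,0,0,0.3],
    [0,0.0025,0.042,0,0,0,0.3],
    [0,0.0025,0.042,0,0,0,0.3],
    [0,0.0025,0.04,0,0,0,0.3],
  ],
)

```text
time_s: 26.0
position: [0.5191, -0.1997, 0.1097]
ee_rot: [-1.621, 1.543, 3.087]
ft_force: [1.1, 0.4, -0.6]
width: 0.0554
```

```bash
python3 plan.py .533 -.29 .12 -.01
```

```text
t 26.0 p [ 0.5191 -0.1997  0.1097] w 0.0554 F [ 1.1  0.4 -0.6] q [-0.43  0.23  1.44 -0.01  1.5   1.15]
sg 1 rotvec [-1.7962e+02 -2.5300e+00 -1.2000e-01] shift(current axes) [-0.0108  0.0139  0.0902] shift(after turn) [-0.0103 -0.0148 -0.0902]
sg -1 rotvec [ 0.36 -0.08  1.61] shift(current axes) [-0.0108  0.0139  0.0902] shift(after turn) [-0.0103  0.0148  0.0902]
```

Emit:
move_arm(
  deltas=[
    [-0.003,0.006,0.035,0.3,0,1.6,0.3],
    [-0.003,0.006,0.027,0,0,0,0.3],
    [0,0.002,0.015,0,0,0,0.3],
    [0,0,0.005,0,0,0,0.3],
    [0,0,0,0,0,0,0.3],
  ],
)

```text
time_s: 26.5
position: [0.5284, -0.2877, 0.1055]
ee_rot: [-2.168, 1.557, 2.529]
ft_force: [0.0, 0.0, 0.0]
width: 0.0553
```

```bash
python3 plan.py .533 -.29 .06 -.01
```

```text
t 26.5 p [ 0.5284 -0.2877  0.1055] w 0.0553 F [0. 0. 0.] q [-0.56  0.34  1.31  0.    1.5   1.03]
sg 1 rotvec [179.7    0.99   0.68] shift(current axes) [0.0454 0.0051 0.0025] shift(after turn) [ 0.0455 -0.0046 -0.0022]
sg -1 rotvec [-0.3  -0.43  0.63] shift(current axes) [0.0454 0.0051 0.0025] shift(after turn) [0.0455 0.0046 0.0022]
```

Emit:
move_arm(
  deltas=[
    [0.015,0.005,0.002,-0.3,-0.4,0.6,0.3],
    [0.02,0,0,0,0,0,0.3],
    [0.01,0,0,0,0,0,0.3],
    [0,0,0,0,0,0,0.3],
    [0,0,0,0,0,0,0.3],
  ],
)

```text
time_s: 27.0
position: [0.534, -0.2837, 0.0584]
ee_rot: [-2.631, 1.568, 2.078]
ft_force: [0.3, 0.8, 0.6]
width: 0.0556
```

```bash
python3 plan.py .5335 -.2898 .0195 -.01
```

```text
t 27.0 p [ 0.534  -0.2837  0.0584] w 0.0556 F [0.3 0.8 0.6] q [-0.55  0.39  1.36  0.    1.4   1.02]
sg 1 rotvec [-1.7964e+02 -1.2000e-01 -2.2000e-01] shift(current axes) [ 0.0389 -0.0004  0.0062] shift(after turn) [ 0.0389  0.0004 -0.0061]
sg -1 rotvec [ 0.36 -0.14  0.08] shift(current axes) [ 0.0389 -0.0004  0.0062] shift(after turn) [ 0.0389 -0.0004  0.0061]
```

Emit:
move_arm(
  deltas=[
    [0.01,0,0.0055,0.3,-0.1,0,0.3],
    [0.01,0,0,0,0,0,0.3],
    [0.01,0,0,0,0,0,0.3],
    [0.006,0,0,0,0,0,0.3],
    [0.002,0,0,0,0,0,0.3],
    [0,0,0,0,0,0,-1],
    [0,0,0,0,0,0,-1],
    [0,0,0,0,0,0,-1],
    [0,0,0,0,0,0,-1],
    [0,0,0,0,0,0,-1],
    [0,0,0,0,0,0,-1],
  ],
)

```text
time_s: 28.1
position: [0.5351, -0.2899, 0.0198]
ee_rot: [0.943, 1.568, -0.638]
ft_force: [-0.1, 0.2, -0.4]
width: 0.0103
```

```bash
python3 plan.py .5335 -.2898 .0195 -.01
```

```text
t 28.1 p [ 0.5351 -0.2899  0.0198] w 0.0103 F [-0.1  0.2 -0.4] q [-0.56  0.44  1.37 -0.    1.33  1.02]
sg 1 rotvec [-1.7996e+02  1.7000e-01  1.2000e-01] shift(current axes) [ 0.0002 -0.0016 -0.0001] shift(after turn) [0.0003 0.0016 0.0001]
sg -1 rotvec [ 0.04  0.08 -0.11] shift(current axes) [ 0.0002 -0.0016 -0.0001] shift(after turn) [ 0.0003 -0.0016 -0.0001]
```

Emit:
move_arm(
  deltas=[
    [-0.01,0,0,0,0,0,-1],
    [-0.03,0,0,0,0,0,-1],
    [-0.03,0,0,0,0,0,-1],
    [-0.03,0,0,0,0,0,-1],
    [-0.01,0,0,0,0,0,-1],
    [0,0,0,0,0,0,-1],
  ],
)

```text
time_s: 28.7
position: [0.5342, -0.2893, 0.1349]
ee_rot: [0.625, 1.57, -0.955]
ft_force: [0.3, -0.3, -1.2]
width: 0.0107
```

```bash
python3 plan.py .487 -.0896 .12 .047
```

```text
t 28.7 p [ 0.5342 -0.2893  0.1349] w 0.0107 F [ 0.3 -0.3 -1.2] q [-0.56  0.33  1.27 -0.    1.54  1.02]
sg 1 rotvec [ 1.7678e+02 -3.0000e-02 -4.0000e-02] shift(current axes) [ 0.0148 -0.049  -0.1993] shift(after turn) [0.0149 0.0378 0.2017]
sg -1 rotvec [-3.22  0.03 -0.02] shift(current axes) [ 0.0148 -0.049  -0.1993] shift(after turn) [ 0.0149 -0.0378 -0.2017]
```

Emit:
move_arm(
  deltas=[
    [0,-0.004,-0.02,-3.2,0,0,-1],
    [0,-0.007,-0.038,0,0,0,-1],
    [0,-0.007,-0.038,0,0,0,-1],
    [0,-0.007,-0.038,0,0,0,-1],
    [0,-0.007,-0.032,0,0,0,-1],
    [0,-0.003,-0.02,0,0,0,-1],
    [0,0,-0.008,0,0,0,-1],
    [0,0,0,0,0,0,-1],
    [0,0,0,0,0,0,-1],
  ],
)

```text
time_s: 29.6
position: [0.4844, -0.0901, 0.122]
ee_rot: [-1.907, 1.555, 2.853]
ft_force: [-0.7, 0.4, -2.1]
width: 0.0103
```

```bash
python3 plan.py .487 -.0896 .022 .047
```

```text
t 29.6 p [ 0.4844 -0.0901  0.122 ] w 0.0103 F [-0.7  0.4 -2.1] q [-0.26  0.03  1.63  0.    1.49  1.26]
sg 1 rotvec [-179.99   -1.38   -0.48] shift(current axes) [0.1    0.0042 0.0002] shift(after turn) [ 0.1    -0.0026  0.0004]
sg -1 rotvec [ 0.   -0.31  0.88] shift(current axes) [0.1    0.0042 0.0002] shift(after turn) [ 0.1     0.0026 -0.0004]
```

Emit:
move_arm(
  deltas=[
    [0.005,0.003,0,0,-0.3,0.8,-1],
    [0.025,0,0,0,0,0,-1],
    [0.025,0,0,0,0,0,-1],
    [0.012,0,0,0,0,0,-1],
    [0,0,0,0,0,0,-1],
  ],
)

```text
time_s: 30.1
position: [0.4889, -0.0944, 0.0517]
ee_rot: [0.828, 1.568, -0.701]
ft_force: [-0.1, 0.4, -0.6]
width: 0.0103
```

```bash
python3 plan.py .487 -.0896 .022 .047
```

```text
t 30.1 p [ 0.4889 -0.0944  0.0517] w 0.0103 F [-0.1  0.4 -0.6] q [-0.26  0.11  1.7  -0.    1.33  1.27]
sg 1 rotvec [179.68  -0.21  -0.19] shift(current axes) [ 0.0296 -0.0018 -0.005 ] shift(after turn) [0.0297 0.0017 0.0049]
sg -1 rotvec [-0.32  0.12 -0.13] shift(current axes) [ 0.0296 -0.0018 -0.005 ] shift(after turn) [ 0.0297 -0.0017 -0.0049]
```

Emit:
move_arm(
  deltas=[
    [0.01,-0.0015,-0.0045,-0.3,0,0,-1],
    [0.01,0,0,0,0,0,-1],
    [0.004,0,0,0,0,0,-1],
    [0.003,0,0,0,0,0,-1],
    [0,0,0,0,0,0,-1],
  ],
)

```text
time_s: 30.6
position: [0.4889, -0.0906, 0.0248]
ee_rot: [1.064, 1.564, -0.461]
ft_force: [0.4, 0.0, -0.5]
width: 0.0102
```

```bash
python3 plan.py .487 -.0896 .0198 .047
```

```text
t 30.6 p [ 0.4889 -0.0906  0.0248] w 0.0102 F [ 0.4  0.  -0.5] q [-0.26  0.14  1.72 -0.    1.27  1.27]
sg 1 rotvec [179.96  -0.56  -0.31] shift(current axes) [ 0.005  -0.0018 -0.0012] shift(after turn) [0.005  0.0018 0.0011]
sg -1 rotvec [-0.04  0.2  -0.36] shift(current axes) [ 0.005  -0.0018 -0.0012] shift(after turn) [ 0.005  -0.0018 -0.0011]
```

Emit:
move_arm(
  deltas=[
    [0.003,-0.0015,-0.001,0,0.2,-0.4,-1],
    [0.002,0,0,0,0,0,-1],
    [0,0,0,0,0,0,-1],
    [0,0,0,0,0,0,0.1],
    [0,0,0,0,0,0,0.1],
    [0,0,0,0,0,0,0.1],
    [0,0,0,0,0,0,0.1],
    [-0.02,0,0,0,0,0,0.3],
    [-0.03,0,0,0,0,0,0.3],
    [-0.03,0,0,0,0,0,0.3],
    [-0.02,0,0,0,0,0,0.3],
    [0,0,0,0,0,0,0.3],
  ],
)

```text
time_s: 31.8
position: [0.4877, -0.0898, 0.1243]
ee_rot: [1.061, 1.57, -0.463]
ft_force: [0.4, -0.2, -0.2]
width: 0.0557
```

Emit:
move_arm(
  deltas=[
    [-0.03,-0.03,0,0,0,0,0.3],
    [-0.03,-0.03,0,0,0,0,0.3],
    [-0.03,-0.03,0,0,0,0,0.3],
    [-0.02,-0.01,0,0,0,0,0.3],
    [0,0,0,0,0,0,0.3],
    [0,0,0,0,0,0,0.3],
    [0,0,0,0,0,0,0.3],
  ],
)

```text
time_s: 32.5
position: [0.3836, -0.094, 0.2281]
ee_rot: [-1.889, 1.558, 2.87]
ft_force: [-0.3, 0.8, 0.1]
width: 0.0555
```

```bash
cat > run1.py <<'E'
import pickle; from fit import *
from workcell import optics, env
P=[optics.camera(n) for n in ("scene","side")]
out=pickle.load(open("fit0.pkl","rb"))
B={"left":("left_tray",.167),"middle":("middle_tray",.047),"right":("right_tray",.059+np.pi)}
for k,(t,yaw) in B.items():
    c=out[t][0]; ms=[]
    for p in P:
        m=white(p); tm=np.zeros_like(m)
        cc,s=np.cos(c[2]),np.sin(c[2]); X=np.array([[a*.06*cc-b*.05*s+c[0],a*.06*s+b*.05*cc+c[1],z] for a in(-1,1) for b in(-1,1) for z in (.003,.02)])
        cv2.fillConvexPoly(tm,cv2.convexHull(np.round(proj(p,X)).astype(np.int32)),1)
        m=m&tm; n,l,st,_=cv2.connectedComponentsWithStats(m); m=(l==1+st[1:,4].argmax()).astype(np.uint8); ms.append(cv2.morphologyEx(m,cv2.MORPH_CLOSE,np.ones((3,3),np.uint8)))
    for nm,pp,mm in (("scene",P[:1],ms[:1]),("side",P[1:],ms[1:])):
        q,f=fit(pp,mm,MOD[k],(c[0],c[1],yaw),.003)
        d=q-c; print(k,nm,"offset mm",np.round(1000*d[:2],1),"dyaw",round((d[2]+1.57)%np.pi-1.57,3),"iou err",round(f,3))
for i,p in enumerate(P): cv2.imwrite(f"pics/fin{i}.png",p["frame"])
print(env.state()["position"],env.state()["time_s"])
E
python3 run1.py
```

```text
left scene offset mm [ 2.9 -0. ] dyaw 0.005 iou err 0.065
left side offset mm [-0.4 -0.5] dyaw -0.011 iou err 0.052
middle scene offset mm [ 3.9 -0.6] dyaw 0.013 iou err 0.068
middle side offset mm [ 1.3 -1.7] dyaw -0.003 iou err 0.047
right scene offset mm [ 2.7 -0.7] dyaw 0.001 iou err 0.053
right side offset mm [-0.1 -0.2] dyaw -0.005 iou err 0.044
[ 0.38340669 -0.09394775  0.22776757] 32.6
```

View pics/fin0.png

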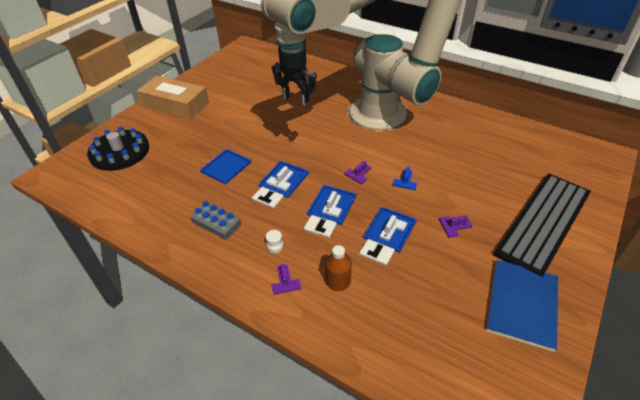

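View pics/fin1.png

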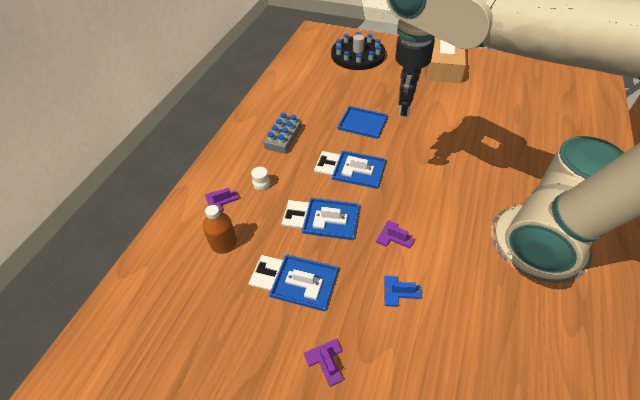

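All three brackets lie in their own trays: T at (283,179), left L at (331,204) and right L at (390,229) in the scene view. The rack, jar and bottle have not moved. Handing in.

```bash
python3 -c "
from workcell import env
print(env.sign_off())"
```

```text
the job is handed in; nothing more can be done
None
```

All three brackets are in the trays whose labels picture them, and I handed the job in at about 33 s of the 93 s allowed. I parked the middle bracket in the spare tray, moved the left one to the left tray and the right one to the right tray, then moved the middle one to the middle tray.

- **Placement:** I fitted each bracket's outline in the last scene and side pictures. All three centres came out within about 4 mm of the tray centre (limit 15 mm), and the arm directions within about 0.015 rad (limit 0.35 rad). The scene and side cameras disagree by about 3 mm along the trays, so the true offsets are uncertain by about that much.
- **Flatness:** The brackets look flat in the pictures, but I did not measure tilt or height separately.
- **Surroundings:** The vial rack, bottle, jar and the blue and purple look-alikes look unmoved by eye. The gripper was empty and clear of everything.
- **What went wrong:** The first grasp closed on nothing, because the real fingertips end about at the TCP rather than 25 mm ahead of it as `env.nose_length` says. I saw this in the pictures and gripped about 20 mm lower from then on. No force above about 2 N showed in any reading I took, including around that miss.

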